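Pack brackets in the hinged parts case

TASK

Lift the hinged cover of the orange parts case gently all the way back onto its stop and leave it standing there, then pack every loose aluminium bracket on the bench into the case, one to a compartment, foot flat on the floor and every one with its tall heel towards the hinge side (the cover is low at the front and will not shut over a heel there). Then lower the cover gently, without letting it drop, until it is fully shut on its stop, and let go; leave the mallet, fuse holder and steel hinge where they are.

Things in the scene. Friction and masses are not known exactly. Their poses are not given: they have to be found in the camera images.
- case: orange plastic parts case fixed to the bench, 124 (x) x 268 (y) mm. Origin: centre of its underside; x points from front (handle) to hinge side, y along the hinge, z up. Tray floor at z = 12 mm, outer walls 4 mm thick up to z = 30 mm. With the cover shut it is 80 mm high over the rear 100 mm but only 47 mm (31 mm clear above the floor) over the front 24 mm, too low for a heel.
- cover (a joint): angle of the case's cover about its hinge (rad): 0 shut on its stop, grows as the front is lifted, 2.1 tilted back on its open stop. About 0.45 kg on a free, lightly damped hinge: it falls shut by its own weight from below about 1.2 rad; from above about 1.4 rad it falls back onto the open stop and stays there. Starts shut.
- cover_handle (a point): middle of the black handle tab that sticks straight out of the middle of the cover's front edge: 24 wide (y), 14 thick, 50 mm long. It is 32 mm beyond the front edge, 156 mm along the cover from the hinge line and 9 mm above it when shut (39 mm above the bench); axes turn with the cover. Open, the tab points up. Pinched across its 24 mm from above at any angle, it can turn between the fingers.
- case_in (a point): centre of the tray floor, 12 mm above the case's origin, axes as the case's. Three dividers 4 mm thick, running along x and 15 mm high above the floor, part the tray into four compartments in a row along y, each 116 (x) x 62 mm (y) inside, centred at x = 0 and y = -99, -33, 33 and 99 mm.
- cover_hinge (a point): middle of the hinge line, along the rear top edge of the case: at x = 62, y = 0, z = 30 mm in the case's frame, axes as the case's.
- bracket1: cast aluminium angle bracket, 0.24 kg, foot down; two to four lie on the bench (None if absent). Origin: centre of the foot's underside, z up. Foot 100 (x) x 46 (y) x 10 mm. A web 16 mm thick (y), good to grip across, stands on its middle line from x = -14 to 37, z = 10 to 45 mm. At the +x end stands the tall heel, a plate 46 wide, 14 thick, up to z = 55 mm; the -x end is the bare toe, 10 mm high.
- bracket2: cast aluminium angle bracket, 0.24 kg, foot down; two to four lie on the bench (None if absent). Origin: centre of the foot's underside, z up. Foot 100 (x) x 46 (y) x 10 mm. A web 16 mm thick (y), good to grip across, stands on its middle line from x = -14 to 37, z = 10 to 45 mm. At the +x end stands the tall heel, a plate 46 wide, 14 thick, up to z = 55 mm; the -x end is the bare toe, 10 mm high.
- bracket3: cast aluminium angle bracket, 0.24 kg, foot down; two to four lie on the bench (None if absent). Origin: centre of the foot's underside, z up. Foot 100 (x) x 46 (y) x 10 mm. A web 16 mm thick (y), good to grip across, stands on its middle line from x = -14 to 37, z = 10 to 45 mm. At the +x end stands the tall heel, a plate 46 wide, 14 thick, up to z = 55 mm; the -x end is the bare toe, 10 mm high.
- bracket4: cast aluminium angle bracket, 0.24 kg, foot down; two to four lie on the bench (None if absent). Origin: centre of the foot's underside, z up. Foot 100 (x) x 46 (y) x 10 mm. A web 16 mm thick (y), good to grip across, stands on its middle line from x = -14 to 37, z = 10 to 45 mm. At the +x end stands the tall heel, a plate 46 wide, 14 thick, up to z = 55 mm; the -x end is the bare toe, 10 mm high.
- mallet: bystander: mallet with a black rubber head (90 mm long, 56 mm across) and a wooden handle 220 mm long that points along -x of it; origin below the head's centre
- fuse_holder: bystander: white ceramic fuse holder 50 x 90 x 34 mm, origin at the centre of its underside
- steel_hinge: bystander: flat stainless steel hinge 80 x 90 x 10 mm, origin at the centre of its underside
Not all that is in view belongs to the job. Leave any brown or yellow look-alike of the bracket2 alone. What is shaped like the bracket1 but green is not meant.

How it is judged:
By the outcome, as a careful person would: the job done as asked, in the order asked, and still so for the second after the job is handed in, with the robot touching nothing.
Of bracket1, bracket2, bracket3, bracket4 only 2 to 4 are there at a start; the rules pass over those that are not, and their reading is None.
At some moment in a run one of bracket1, bracket2, bracket3, bracket4 may be knocked a few centimetres aside while the robot is not near it.
It also fails if it takes over 210 s, if anything falls off the work surface, if the arm or the gripper's body presses on something with over 40 N, if the wrist force passes 120 N, or if a joint passes its speed limit or range.

ROBOT

A 6-joint arm with a two-finger parallel gripper is mounted at the origin on the work surface. World frame = base frame: x ahead of the robot, y to its left, z up, the work surface at z = 0. Lengths are in m, angles in rad, forces in N, time in s.
With the tool pointing down it reaches from about 0.3 to 0.875 m from the base axis. Payload 6.4 kg.
Tool frame: the origin (TCP) lies midway between the tips of the shut fingers; the grasp point (between the pads) lies 19 mm behind it; z points along the fingers, y is the line along which they close (so a half turn about z gives the same grasp; the last joint's range is limited). The gripper opens to 85 mm and grips with 20 to 120 N. Pads are 22 mm wide; open, the fingers measure 114 mm over their backs; the gripper's body (76 mm by 85 mm) begins 54 mm behind the grasp point. The pads swing forward as they close: fully open they stand 13 mm farther back than shut.
Start: joints at [1.005, 0.181, 1.607, -0, 1.354, -0.206], TCP at [0.202, 0.538, 0.231] pointing down, gripper open.
Joint ranges: [-2.99, 2.99], [-0.89, 2.07], [0.3, 2.58], [-1.14, 4.28], [0, 2.63], [-3.12, 3.12]. Speed limits (rad/s): [2.57, 2.57, 3.01, 3.14, 3.14, 3.14].

INTERFACE

Orientations are given as a unit quaternion [w, x, y, z].
In Python, from bench import ctrl, vision, workorder gives the robot as it stands. The module is installed in compiled form; this text tells all that it offers.
- The arm moves only by the tool servo_tool, never from a script. Its argument "steps" is a list of rows, each an object of numbers: "dx", "dy", "dz": the shift along the world's x, y, z as a fraction of full scale; "wx", "wy", "wz": the turn, a rotation vector about the world's x, y, z as a fraction of full scale. A call has exactly 5 rows; each row is the pose to reach, as a shift and turn from the pose commanded when the call began, turning the shorter way round; what a row does not reach only later rows make up. Full scale, the value 1, is 100 mm for a shift and pi rad for a turn. A row lasts 1/12 s, in which the tool goes at most 41.7 mm and 7.16 degrees, less where a joint would pass 70% of its speed; a pose out of reach is approached as far as the arm can. A call with a number of a shift or a turn outside -1 to 1 is refused whole. A call with a gripper value outside its range is refused whole. "jaw" is the opening, from 0 (shut) to 1 (fully open), set as the call begins (left out, the last holds). The fingers move at their own pace and stop on an object; the grip force is fixed at half the most. Time passes only in rows, so rows that repeat a pose let the fingers close, or fill a call up. It gives the time, the measured TCP pose, the force, the opening and the grip force at its end, in the units of the state.
- ctrl.get_obs(): the state, without advancing time (a new reading comes with each control period).
- vision.camera(name): name is "side" or "top" or "wrist"; returns a dict with "frame" (480x640x3 uint8, red, green, blue), "vfov" (degrees; the focal length in pixels is half the picture's height over the tangent of half this angle, whatever the lens; pixels are square), "cx", "cy" (the principal point, pixels), "camera_from_world" (4x4, takes a point from world to camera coordinates). Camera axes: x right, y up, looking along -z (the intrinsics and any distortion apply to the point x, -y, -z); pixel columns grow to the right and rows downward; lengths in m; the calibration is good to about 2 mm. A picture is of the moment at which its call begins. There is no depth.
- workorder.hand_in(): hands the job in; it is judged then, once.
The state is a dict: "time_s": time; "q": joint angles; "dq": joint speeds; "joint_efforts": joint torques, N m; "eef_pos": TCP position; "eef_rot": TCP orientation; "wrist_force": force on the tool from outside, world axes, zero at the start; "torque": the same for the moment, N m; "opening": opening from 0.0 (shut) to 1.0 (fully open); "grasp_force": force on a finger pad.
Only numpy, scipy, OpenCV 4.12 (cv2) and the standard library are available. Lean on these libraries where they do the work, as an engineer would, in place of code of your own. Each camera call takes 0.05 s, during which the arm holds its last target. There are 200 camera calls.

## Working session

There is one attempt and no reset: what is moved stays moved. The work goes in short steps, Python scripts to look and compute and a tool call to move; the robot and the scene stay as the last step left them, time stands still between calls to the robot, and variables do not carry over. Pictures are saved under pics/ and viewed, at most 14 in all, crops included, and the job is handed in when it is done.

Besides the shell and the picture viewer there is one more tool, called after "Request:" by a JSON object that holds its "name" and its "arguments". servo_tool: Moves the arm, as the interface text tells. Its arguments: {"type":"object","properties":{"steps":{"type":"array","items":{"type":"object","properties":{"dx":{"type":"number"},"dy":{"type":"number"},"dz":{"type":"number"},"wx":{"type":"number"},"wy":{"type":"number"},"wz":{"type":"number"}}}},"jaw":{"type":"number"}},"required":["steps"]}

```bash
mkdir -p pics; cat > h.py <<'E'
import numpy as np, cv2
from bench import ctrl, vision, workorder
def cam(n,save=None):
    c=vision.camera(n)
    if save: cv2.imwrite('pics/'+save+'.png',c['frame'][:,:,::-1])
    np.savez('last_%s.npz'%n,**{k:np.array(v) for k,v in c.items()})
    return c
def load(n):
    d=np.load('last_%s.npz'%n,allow_pickle=True); return {k:d[k][()] for k in d.files}
def K(c):
    f=240/np.tan(np.radians(c['vfov'])/2); return f,c['cx'],c['cy']
def proj(c,P):
    P=np.atleast_2d(P); T=c['camera_from_world']; q=P@T[:3,:3].T+T[:3,3]
    f,cx,cy=K(c); return np.c_[cx+f*q[:,0]/-q[:,2], cy-f*q[:,1]/-q[:,2]]
def ray(c,uv):
    uv=np.atleast_2d(uv).astype(float); T=c['camera_from_world'];R=T[:3,:3]; f,cx,cy=K(c)
    d=np.c_[(uv[:,0]-cx)/f,-(uv[:,1]-cy)/f,-np.ones(len(uv))]@R
    return -R.T@T[:3,3], d/np.linalg.norm(d,axis=1)[:,None]
def onz(c,uv,z):
    o,d=ray(c,uv); return o+d*((z-o[2])/d[:,2])[:,None]
def tri(c1,u1,c2,u2):
    o1,d1=ray(c1,u1);o2,d2=ray(c2,u2);d1=d1[0];d2=d2[0]
    s=np.linalg.lstsq(np.c_[d1,-d2],o2-o1,rcond=None)[0]
    a=o1+s[0]*d1;b=o2+s[1]*d2; return (a+b)/2,np.linalg.norm(a-b)
E
python3 - <<'E'
from h import *
o=ctrl.get_obs(); print({k:np.round(v,3) for k,v in o.items()})
for n in['top','side','wrist']:
    c=cam(n,n+'0'); print(n,[k for k in c],c['vfov'],c['cx'],c['cy']); print(np.round(c['camera_from_world'],3))
    print({k:v for k,v in c.items() if k not in('frame','camera_from_world')})
E
```

```text
{'time_s': np.float64(0.0), 'q': array([ 1.005,  0.182,  1.608,  0.   ,  1.354, -0.206]), 'dq': array([-0.001, -0.001,  0.001, -0.001,  0.001, -0.002]), 'joint_efforts': array([ 1.0000e-03, -4.4487e+01, -3.5134e+01, -0.0000e+00,  9.0000e-03,
       -0.0000e+00]), 'eef_pos': array([0.202, 0.538, 0.23 ]), 'eef_rot': array([-0.   ,  0.179,  0.984, -0.001]), 'wrist_force': array([0.769, 0.142, 0.836]), 'torque': array([-0.001, -0.038,  0.031]), 'grasp_force': np.float64(0.0), 'opening': np.float64(0.998)}
top ['frame', 'vfov', 'cx', 'cy', 'camera_from_world'] 45.33492055775167 324.9288140912712 229.43733498954353
[[ 0.012 -1.    -0.014 -0.026]
 [ 0.997  0.011  0.075 -0.519]
 [-0.075 -0.015  0.997 -1.276]
 [ 0.     0.     0.     1.   ]]
{'vfov': 45.33492055775167, 'cx': 324.9288140912712, 'cy': 229.43733498954353}
side ['frame', 'vfov', 'cx', 'cy', 'camera_from_world'] 56.770892282379876 312.56439594358955 251.50011303806775
[[ 0.847 -0.531 -0.017 -0.44 ]
 [ 0.367  0.561  0.742 -0.207]
 [-0.384 -0.635  0.67  -0.803]
 [ 0.     0.     0.     1.   ]]
{'vfov': 56.770892282379876, 'cx': 312.56439594358955, 'cy': 251.50011303806775}
wrist ['frame', 'vfov', 'cx', 'cy', 'camera_from_world'] 61.56575051951446 315.7655445226805 237.57706947490792
[[ 0.353  0.935 -0.003 -0.574]
 [-0.896  0.338 -0.288  0.037]
 [-0.269  0.104  0.958 -0.382]
 [ 0.     0.     0.     1.   ]]
{'vfov': 61.56575051951446, 'cx': 315.7655445226805, 'cy': 237.57706947490792}
```

View pics/top0.png

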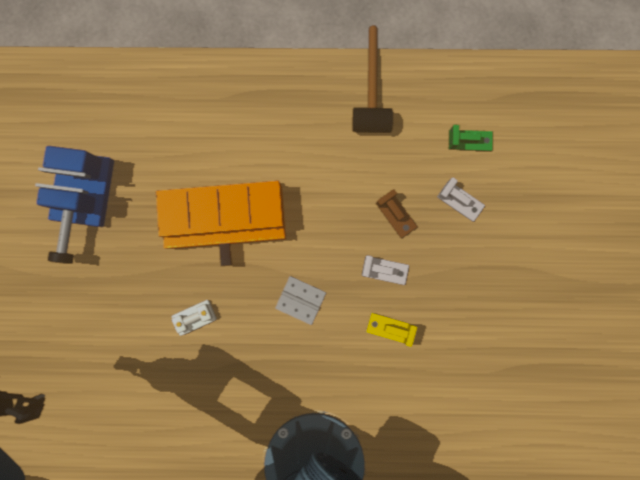

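View pics/side0.png

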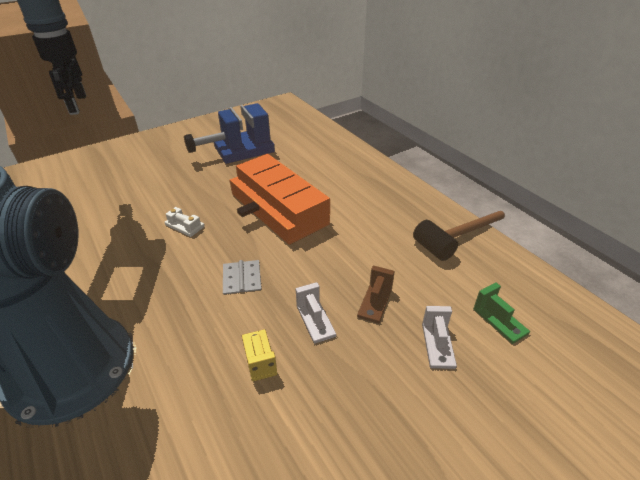

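The top view shows the orange case at about (222,215), with its handle at (225,255). There are two aluminium brackets, at (386,270) with its heel on the left and at (462,199) with its heel at upper left. The side view agrees. The brown, yellow and green look-alikes, the hinge, the mallet, the fuse holder and a blue vise are left alone.

```bash
python3 - <<'E'
from h import *
t=load('top');s=load('side')
def crop(c,x,y,w,h): return cv2.resize(c['frame'][y:y+h,x:x+w,::-1],(400,300),interpolation=cv2.INTER_CUBIC)
im=np.vstack([np.hstack([crop(t,150,165,140,105),crop(s,220,140,120,105*120//140)]),np.hstack([crop(t,350,160,160,120),crop(s,280,250,200,150)])])
cv2.imwrite('pics/c1.png',im)
for n,c in(('top',t),('side',s)):
    hsv=cv2.cvtColor(c['frame'],cv2.COLOR_RGB2HSV)
    m=cv2.inRange(hsv,(3,215,110),(16,255,255)); 
    k=cv2.findContours(m,cv2.RETR_EXTERNAL,cv2.CHAIN_APPROX_NONE)[0]; k=max(k,key=cv2.contourArea)
    h=cv2.convexHull(k); a=cv2.approxPolyDP(h,2.5,True); print(n,'case',cv2.contourArea(k),a[:,0].tolist())
    m=cv2.inRange(hsv,(0,0,120),(179,45,255)); 
    ks=cv2.findContours(m,cv2.RETR_EXTERNAL,cv2.CHAIN_APPROX_NONE)[0]
    for k in ks:
        A=cv2.contourArea(k); 
        if 200<A<4000: print(n,'grey',A,cv2.minAreaRect(k))
E
```

```text
top case 203.0 [[280, 188], [284, 235], [167, 236]]
top grey 723.5 ((192.9040985107422, 317.5890197753906), (21.683273315429688, 41.21477127075195), 65.55604553222656)
top grey 1288.0 ((300.29449462890625, 299.9520568847656), (38.89747619628906, 34.75944519042969), 24.443954467773438)
top grey 725.0 ((385.1000671386719, 269.79998779296875), (43.71148681640625, 20.391464233398438), 12.52880859375)
top grey 720.0 ((460.9201354980469, 200.58941650390625), (44.19681167602539, 23.150711059570312), 41.76029968261719)Traceback (most recent call last):
  File "<stdin>", line 9, in <module>
ValueError: max() iterable argument is empty
```

View pics/c1.png

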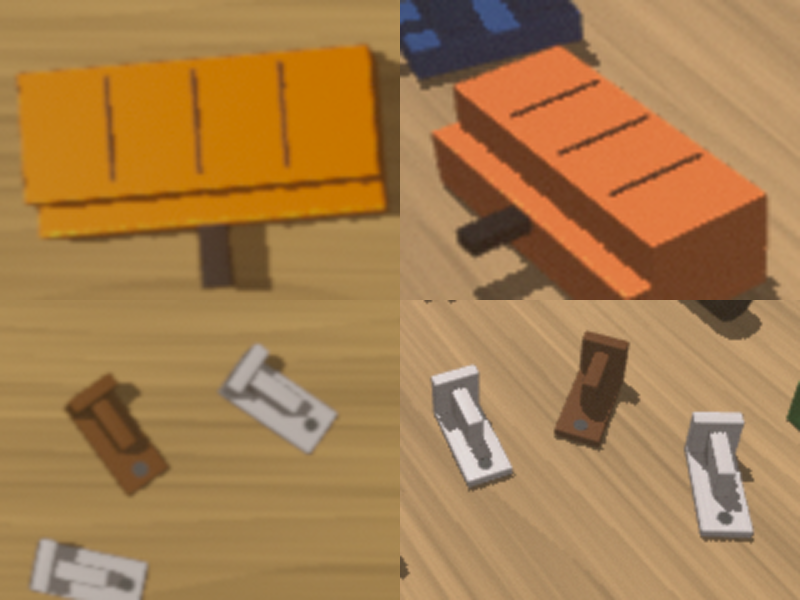

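The crop shows the case cover with clear corners in both views: plateau corners in the top crop at (20,73), (367,46), (382,176) and (28,203). The two brackets stand upright with their heels towards the top of the crops.

```bash
python3 - <<'E'
from h import *
t=load('top');s=load('side')
T=lambda x,y:[150+x/2.857,165+y/2.857]
S=lambda x,y:[220+(x-400)/3.333,140+y/3.333]
p={}
for n,a,b in [('RL',(20,73),(560,47)),('RR',(367,46),(767,195)),('FR',(382,176),(652,247)),('FL',(28,203),(455,88))]:
    p[n],e=tri(t,T(*a),s,S(*b)); print(n,p[n].round(4),round(e,4))
print('L',[np.linalg.norm(p[a]-p[b]).round(4) for a,b in(('RL','RR'),('FL','FR'),('RL','FL'),('RR','FR'))])
print('strip front',onz(t,[T(42,236),T(385,207)],.047).round(4))
print('tab tip', onz(t,[T(202,287),T(232,287),T(203,228),T(231,226)],.046).round(4))
B=lambda x,y:[350+x/2.5,160+(y-300)/2.5]
SB=lambda x,y:[280+(x-400)/2,250+(y-300)/2]
# heel top corners: A=(lower), B
for n,a,b in [('A toe',(147,564),(512,471)),('A heelL',(48,541),(431,376)),('B heel1',(257,346),(692,413)),('B heel2',(222,388),(743,413)),('B toe',(337,413),(751,538))]:
    print(n,[x.round(4) if np.ndim(x) else round(x,4) for x in tri(t,B(*a),s,SB(*b))])
E
```

```text
RL [0.5954 0.3452 0.078 ] 0.0004
RR [0.6194 0.0811 0.0785] 0.0022
FR [0.5194 0.0681 0.083 ] 0.0001
FL [0.4971 0.3356 0.0778] 0.0016
L [np.float64(0.2652), np.float64(0.2685), np.float64(0.0988), np.float64(0.1009)]
strip front [[0.4727 0.3335 0.047 ]
 [0.4983 0.0685 0.047 ]]
tab tip [[0.4349 0.2087 0.046 ]
 [0.4352 0.1855 0.046 ]
 [0.4804 0.2091 0.046 ]
 [0.4822 0.1874 0.046 ]]
A toe [array([ 0.4403, -0.2099,  0.0072]), np.float64(0.0003)]
A heelL [array([ 0.4389, -0.1084,  0.0518]), np.float64(0.0433)]
B heel1 [array([ 0.614 , -0.286 ,  0.0586]), np.float64(0.0423)]
B heel2 [array([ 0.6133, -0.2866,  0.0549]), np.float64(0.0501)]
B toe [array([ 0.5787, -0.3821,  0.0034]), np.float64(0.0027)]
```

Case fit: yaw ≈ +0.087 rad, centre ≈ (0.546, 0.2065), and handle ≈ (0.452, 0.198). The plateau measures 267 × 100 mm at z ≈ 0.079, which matches the text. Moving above the handle now.

Request:
{"name": "servo_tool", "arguments": {"steps": [{"dx": 0.16, "dy": -0.2, "wz": 0.03}, {"dx": 0.32, "dy": -0.4, "wz": 0.06}, {"dx": 0.48, "dy": -0.6, "wz": 0.09}, {"dx": 0.64, "dy": -0.8, "wz": 0.12}, {"dx": 0.8, "dy": -1, "wz": 0.142}], "jaw": 0.7}}

```text
$.steps[0]: bad value
```

Request:
{"name": "servo_tool", "arguments": {"steps": [{"dx": 0.16, "dy": -0.2}, {"dx": 0.32, "dy": -0.4}, {"dx": 0.48, "dy": -0.6}, {"dx": 0.64, "dy": -0.8}, {"dx": 0.8, "dy": -1}]}}

```text
$.steps[0]: bad value
```

Request:
{"name": "servo_tool", "arguments": {"steps": [{"dx": 0.14, "dy": -0.2}, {"dx": 0.28, "dy": -0.4}, {"dx": 0.42, "dy": -0.6}, {"dx": 0.56, "dy": -0.8}, {"dx": 0.7, "dy": -1}]}}

```text
$.steps[0]: bad value
```

Request:
{"name": "servo_tool", "arguments": {"steps": [{"dx": 0.05, "dy": -0.1}, {"dx": 0.1, "dy": -0.2}, {"dx": 0.15, "dy": -0.3}, {"dx": 0.2, "dy": -0.4}, {"dx": 0.2, "dy": -0.4}]}}

```text
$.steps[0]: bad value
```

```bash
python3 - <<'E'
from h import *
o=ctrl.get_obs(); print(o['eef_pos'].round(4),o['eef_rot'].round(4),o['q'].round(2),o['opening'],o['time_s'])
c=cam('wrist','w1')
t=load('top');print(proj(c,[[.4522,.1983,.046],[.435,.197,.046],[.546,.2065,.08]]).round())
E
```

```text
[0.2022 0.5378 0.2306] [-3.000e-04  1.789e-01  9.839e-01 -6.000e-04] [ 1.    0.18  1.61  0.    1.35 -0.21] 0.9986505237703374 0.15
[[105. 527.]
 [ 96. 516.]
 [139. 617.]]
```

View pics/w1.png

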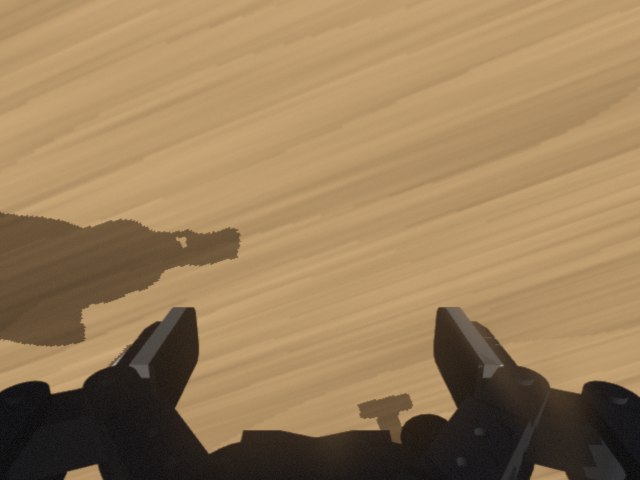

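The wrist view shows only bare bench; the camera sits on the tool's +x side. The moves were refused because every row needs all six numbers, so I'm sending them again in full.

Request:
{"name": "servo_tool", "arguments": {"steps": [{"dx": 0.16, "dy": -0.2, "dz": 0, "wx": 0, "wy": 0, "wz": 0.03}, {"dx": 0.32, "dy": -0.4, "dz": 0, "wx": 0, "wy": 0, "wz": 0.06}, {"dx": 0.48, "dy": -0.6, "dz": 0, "wx": 0, "wy": 0, "wz": 0.09}, {"dx": 0.64, "dy": -0.8, "dz": 0, "wx": 0, "wy": 0, "wz": 0.12}, {"dx": 0.8, "dy": -1, "dz": 0, "wx": 0, "wy": 0, "wz": 0.142}], "jaw": 0.7}}

```text
time_s: 0.62
eef_pos: [0.2828, 0.4372, 0.2311]
eef_rot: [-0.0, -0.046, 0.999, -0.0]
wrist_force: [-0.4, 1.4, 0.0]
opening: 0.696
grasp_force: 0.0
```

Request:
{"name": "servo_tool", "arguments": {"steps": [{"dx": 0.16, "dy": -0.2, "dz": 0, "wx": 0, "wy": 0, "wz": 0}, {"dx": 0.32, "dy": -0.4, "dz": 0, "wx": 0, "wy": 0, "wz": 0}, {"dx": 0.48, "dy": -0.6, "dz": 0, "wx": 0, "wy": 0, "wz": 0}, {"dx": 0.64, "dy": -0.8, "dz": 0, "wx": 0, "wy": 0, "wz": 0}, {"dx": 0.8, "dy": -1, "dz": 0, "wx": 0, "wy": 0, "wz": 0}]}}

```text
time_s: 1.03
eef_pos: [0.3629, 0.3371, 0.2312]
eef_rot: [-0.0, -0.043, 0.999, -0.0]
wrist_force: [0.4, -0.3, -0.7]
opening: 0.701
grasp_force: 0.0
```

Request:
{"name": "servo_tool", "arguments": {"steps": [{"dx": 0.2, "dy": -0.2, "dz": 0, "wx": 0, "wy": 0, "wz": 0}, {"dx": 0.4, "dy": -0.4, "dz": 0, "wx": 0, "wy": 0, "wz": 0}, {"dx": 0.6, "dy": -0.6, "dz": 0, "wx": 0, "wy": 0, "wz": 0}, {"dx": 0.8, "dy": -0.8, "dz": 0, "wx": 0, "wy": 0, "wz": 0}, {"dx": 1.0, "dy": -1, "dz": 0, "wx": 0, "wy": 0, "wz": 0}]}}

```text
time_s: 1.45
eef_pos: [0.4632, 0.237, 0.2312]
eef_rot: [-0.0, -0.043, 0.999, -0.0]
wrist_force: [0.2, 0.4, 0.6]
opening: 0.705
grasp_force: 0.0
```

Request:
{"name": "servo_tool", "arguments": {"steps": [{"dx": 0.2, "dy": -0.1, "dz": 0, "wx": 0, "wy": 0, "wz": 0}, {"dx": 0.4, "dy": -0.2, "dz": 0, "wx": 0, "wy": 0, "wz": 0}, {"dx": 0.6, "dy": -0.3, "dz": 0, "wx": 0, "wy": 0, "wz": 0}, {"dx": 0.7, "dy": -0.4, "dz": 0, "wx": 0, "wy": 0, "wz": 0}, {"dx": 0.7, "dy": -0.4, "dz": 0, "wx": 0, "wy": 0, "wz": 0}]}}

```text
time_s: 1.87
eef_pos: [0.534, 0.1962, 0.2309]
eef_rot: [-0.0, -0.042, 0.999, -0.0]
wrist_force: [0.1, -1.1, 0.8]
opening: 0.701
grasp_force: 0.0
```

```bash
python3 - <<'E'
from h import *
o=ctrl.get_obs(); print(o['eef_pos'].round(4),o['eef_rot'].round(4),o['q'].round(2),o['opening'],o['time_s'])
c=cam('wrist','w2')
print(proj(c,[[.4522,.1983,.046],[.435,.197,.046],[.4727,.3335,.047],[.4983,.0685,.047]]).round())
E
```

```text
[0.534  0.1962 0.2309] [-0.000e+00 -4.200e-02  9.991e-01 -4.000e-04] [ 0.14  0.17  1.62 -0.    1.35 -1.51] 0.7013465023056694 1.8667
[[327. 106.]
 [327.  82.]
 [494. 148.]
 [160. 152.]]
```

View pics/w2.png

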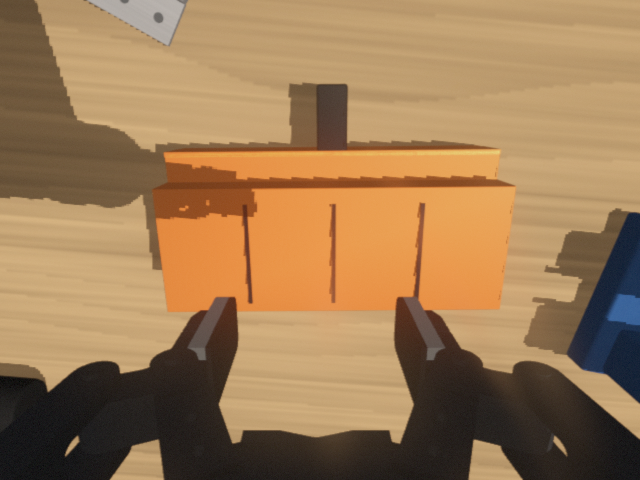

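The wrist view shows the shut case square to the tool. The strip's front corners are at (167,150) and (498,149), the plateau front corners at (155,187) and (513,184), the rear ones at (168,310) and (500,309), and the tab tip at (317–347,85).

```bash
python3 - <<'E'
from h import *
t=load('top');w=load('wrist')
T=lambda x,y:[150+x/2.857,165+y/2.857]
for n,a,b in [('RL',(20,73),(500,309)),('RR',(367,46),(168,310)),('FR',(382,176),(155,187)),('FL',(28,203),(513,184)),('sL',(42,236),(498,149)),('sR',(385,207),(167,150)),('tip',(217,287),(332,85))]:
    q,e=tri(t,T(*a),w,b); print(n,q.round(4),round(e,4))
z=[.08,.08,.08,.08,.047,.047,.046]
print(onz(w,[(500,309),(168,310),(155,187),(513,184)],.08).round(4),onz(w,[(498,149),(167,150)],.047).round(4),onz(w,[(332,85)],.046).round(4))
E
```

```text
RL [0.5921 0.3426 0.0921] 0.004
RR [0.6195 0.0825 0.0787] 0.0027
FR [0.5221 0.0701 0.0642] 0.0025
FL [0.4947 0.3305 0.0962] 0.0011
sL [0.4722 0.3264 0.071 ] 0.0007
sR [0.4983 0.0695 0.0337] 0.0016
tip [0.4352 0.2015 0.0226] 0.0003
[[0.5967 0.3509 0.08  ]
 [0.6199 0.0837 0.08  ]
 [0.5201 0.0765 0.08  ]
 [0.4961 0.3388 0.08  ]] [[0.4735 0.3372 0.047 ]
 [0.4961 0.0742 0.047 ]] [[0.4367 0.2009 0.046 ]]
```

The views agree to 3–5 mm, so I take case centre (0.546, 0.209), yaw 0.087, hinge (0.608, 0.2145) and grip point (0.4545, 0.201, 0.039). Moving down to the handle.

Request:
{"name": "servo_tool", "arguments": {"steps": [{"dx": -0.2, "dy": 0.01, "dz": -0.1, "wx": 0, "wy": 0, "wz": 0}, {"dx": -0.4, "dy": 0.02, "dz": -0.2, "wx": 0, "wy": 0, "wz": 0}, {"dx": -0.6, "dy": 0.03, "dz": -0.4, "wx": 0, "wy": 0, "wz": 0}, {"dx": -0.795, "dy": 0.048, "dz": -0.6, "wx": 0, "wy": 0, "wz": 0}, {"dx": -0.795, "dy": 0.048, "dz": -0.8, "wx": 0, "wy": 0, "wz": 0}], "jaw": 0.7}}

```text
time_s: 2.33
eef_pos: [0.4483, 0.2041, 0.1502]
eef_rot: [-0.001, -0.044, 0.999, 0.0]
wrist_force: [0.4, 0.6, 0.5]
opening: 0.698
grasp_force: 0.0
```

Request:
{"name": "servo_tool", "arguments": {"steps": [{"dx": 0, "dy": 0, "dz": -0.1, "wx": 0, "wy": 0, "wz": 0}, {"dx": 0, "dy": 0, "dz": -0.2, "wx": 0, "wy": 0, "wz": 0}, {"dx": 0, "dy": 0, "dz": -0.3, "wx": 0, "wy": 0, "wz": 0}, {"dx": 0, "dy": 0, "dz": -0.4, "wx": 0, "wy": 0, "wz": 0}, {"dx": 0, "dy": 0, "dz": -0.5, "wx": 0, "wy": 0, "wz": 0}]}}

```text
time_s: 2.75
eef_pos: [0.4537, 0.2031, 0.101]
eef_rot: [0.001, -0.043, 0.999, 0.0]
wrist_force: [0.0, 0.2, -0.6]
opening: 0.7
grasp_force: 0.0
```

```bash
python3 - <<'E'
from h import *
o=ctrl.get_obs(); print(o['eef_pos'].round(4),o['wrist_force'])
cam('wrist','w3')
E
```

```text
[0.4537 0.2031 0.101 ] [ 0.02232206  0.20036911 -0.62158607]
```

View pics/w3.png

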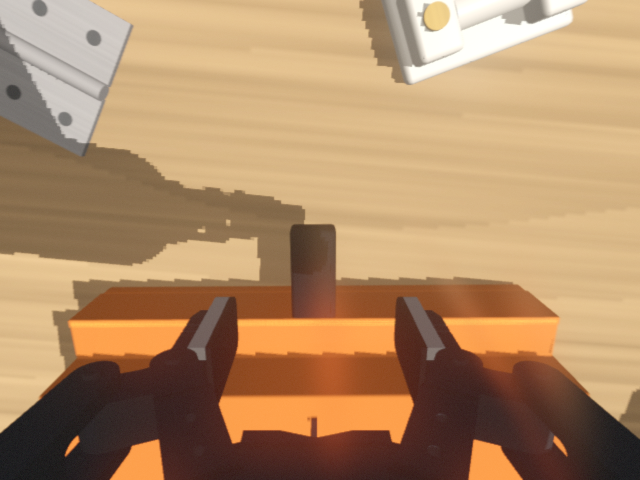

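The tab is centred between the fingers to within about 2 mm (column 313 against 316). Lowering and pinching.

Request:
{"name": "servo_tool", "arguments": {"steps": [{"dx": 0, "dy": -0.01, "dz": -0.2, "wx": 0, "wy": 0, "wz": 0}, {"dx": 0, "dy": -0.02, "dz": -0.4, "wx": 0, "wy": 0, "wz": 0}, {"dx": 0, "dy": -0.02, "dz": -0.6, "wx": 0, "wy": 0, "wz": 0}, {"dx": 0, "dy": -0.02, "dz": -0.8, "wx": 0, "wy": 0, "wz": 0}, {"dx": 0, "dy": -0.02, "dz": -0.8, "wx": 0, "wy": 0, "wz": 0}]}}

```text
time_s: 3.22
eef_pos: [0.4503, 0.2003, 0.0179]
eef_rot: [-0.003, -0.043, 0.999, -0.0]
wrist_force: [-1.5, -0.5, 0.3]
opening: 0.698
grasp_force: 0.0
```

Request:
{"name": "servo_tool", "arguments": {"steps": [{"dx": 0, "dy": 0, "dz": 0, "wx": 0, "wy": 0, "wz": 0}, {"dx": 0, "dy": 0, "dz": 0, "wx": 0, "wy": 0, "wz": 0}, {"dx": 0, "dy": 0, "dz": 0, "wx": 0, "wy": 0, "wz": 0}, {"dx": 0, "dy": 0, "dz": 0, "wx": 0, "wy": 0, "wz": 0}, {"dx": 0, "dy": 0, "dz": 0, "wx": 0, "wy": 0, "wz": 0}], "jaw": 0}}

```text
time_s: 3.63
eef_pos: [0.4542, 0.2016, 0.0229]
eef_rot: [0.002, -0.043, 0.999, 0.0]
wrist_force: [-1.3, 2.9, 6.6]
opening: 0.271
grasp_force: 59.6
```

Request:
{"name": "servo_tool", "arguments": {"steps": [{"dx": 0, "dy": 0, "dz": 0, "wx": 0, "wy": 0, "wz": 0}, {"dx": 0, "dy": 0, "dz": 0, "wx": 0, "wy": 0, "wz": 0}, {"dx": 0, "dy": 0, "dz": 0, "wx": 0, "wy": 0, "wz": 0}, {"dx": 0, "dy": 0, "dz": 0, "wx": 0, "wy": 0, "wz": 0}, {"dx": 0, "dy": 0, "dz": 0, "wx": 0, "wy": 0, "wz": 0}]}}

```text
time_s: 4.05
eef_pos: [0.4542, 0.2016, 0.0229]
eef_rot: [0.002, -0.043, 0.999, 0.0]
wrist_force: [-1.3, 2.5, 6.1]
opening: 0.265
grasp_force: 59.6
```

```bash
python3 - <<'E'
from h import *
# arc: pinch at r along, 9mm above hinge line; grasp point = TCP+19mm up
p=ctrl.get_obs()['eef_pos']; print(p.round(4),ctrl.get_obs()['opening'])
hx,hy,yaw=.608,.2145,.087
X=np.array([np.cos(yaw),np.sin(yaw)]); r=-(p[:2]-[hx,hy])@X; w=p[2]+.019-.03; print('r,w',r,w)
def off(th): return np.array([-r*np.cos(th)+w*np.sin(th), r*np.sin(th)+w*np.cos(th)])
ths=np.linspace(0,2.1,41)
for k in range(8):
    b=off(ths[5*k]); print(k,[tuple(np.round([(d:=off(t)-b)[0]*X[0]*10,d[0]*X[1]*10,d[1]*10],3)) for t in ths[5*k+1:5*k+6]])
E
```

```text
[0.4542 0.2016 0.0229] 0.2653103280858828
r,w 0.15428970943958797 0.011916114202285569
0 [(np.float64(0.008), np.float64(0.001), np.float64(0.081)), (np.float64(0.021), np.float64(0.002), np.float64(0.161)), (np.float64(0.038), np.float64(0.003), np.float64(0.241)), (np.float64(0.059), np.float64(0.005), np.float64(0.319)), (np.float64(0.083), np.float64(0.007), np.float64(0.396))]
1 [(np.float64(0.029), np.float64(0.003), np.float64(0.076)), (np.float64(0.062), np.float64(0.005), np.float64(0.15)), (np.float64(0.099), np.float64(0.009), np.float64(0.222)), (np.float64(0.139), np.float64(0.012), np.float64(0.293)), (np.float64(0.183), np.float64(0.016), np.float64(0.361))]
2 [(np.float64(0.048), np.float64(0.004), np.float64(0.066)), (np.float64(0.099), np.float64(0.009), np.float64(0.129)), (np.float64(0.153), np.float64(0.013), np.float64(0.189)), (np.float64(0.21), np.float64(0.018), np.float64(0.247)), (np.float64(0.27), np.float64(0.024), np.float64(0.301))]
3 [(np.float64(0.063), np.float64(0.005), np.float64(0.051)), (np.float64(0.128), np.float64(0.011), np.float64(0.099)), (
[... 665 characters left out ...]
), np.float64(0.028), np.float64(0.025)), (np.float64(0.403), np.float64(0.035), np.float64(0.02))]
6 [(np.float64(0.08), np.float64(0.007), np.float64(-0.009)), (np.float64(0.16), np.float64(0.014), np.float64(-0.022)), (np.float64(0.239), np.float64(0.021), np.float64(-0.039)), (np.float64(0.318), np.float64(0.028), np.float64(-0.06)), (np.float64(0.394), np.float64(0.034), np.float64(-0.085))]
7 [(np.float64(0.075), np.float64(0.007), np.float64(-0.029)), (np.float64(0.149), np.float64(0.013), np.float64(-0.063)), (np.float64(0.221), np.float64(0.019), np.float64(-0.1)), (np.float64(0.291), np.float64(0.025), np.float64(-0.141)), (np.float64(0.359), np.float64(0.031), np.float64(-0.185))]
```

Pinched (60 N, wrist forces small). Lifting along the arc, two calls first to check forces.

Request:
{"name": "servo_tool", "arguments": {"steps": [{"dx": 0.008, "dy": 0.001, "dz": 0.081, "wx": 0, "wy": 0, "wz": 0}, {"dx": 0.021, "dy": 0.002, "dz": 0.161, "wx": 0, "wy": 0, "wz": 0}, {"dx": 0.038, "dy": 0.003, "dz": 0.241, "wx": 0, "wy": 0, "wz": 0}, {"dx": 0.059, "dy": 0.005, "dz": 0.319, "wx": 0, "wy": 0, "wz": 0}, {"dx": 0.083, "dy": 0.007, "dz": 0.396, "wx": 0, "wy": 0, "wz": 0}]}}

```text
time_s: 4.47
eef_pos: [0.4617, 0.2023, 0.0614]
eef_rot: [0.001, -0.043, 0.999, 0.001]
wrist_force: [4.5, 4.6, -8.2]
opening: 0.27
grasp_force: 59.1
```

Request:
{"name": "servo_tool", "arguments": {"steps": [{"dx": 0.029, "dy": 0.003, "dz": 0.076, "wx": 0, "wy": 0, "wz": 0}, {"dx": 0.062, "dy": 0.005, "dz": 0.15, "wx": 0, "wy": 0, "wz": 0}, {"dx": 0.099, "dy": 0.009, "dz": 0.222, "wx": 0, "wy": 0, "wz": 0}, {"dx": 0.139, "dy": 0.012, "dz": 0.293, "wx": 0, "wy": 0, "wz": 0}, {"dx": 0.183, "dy": 0.016, "dz": 0.361, "wx": 0, "wy": 0, "wz": 0}]}}

```text
time_s: 4.88
eef_pos: [0.4788, 0.2039, 0.0969]
eef_rot: [-0.001, -0.043, 0.999, 0.0]
wrist_force: [2.2, 5.5, -8.2]
opening: 0.269
grasp_force: 59.1
```

Forces are small (≤ 10 N). Carrying on along the arc.

Request:
{"name": "servo_tool", "arguments": {"steps": [{"dx": 0.048, "dy": 0.004, "dz": 0.066, "wx": 0, "wy": 0, "wz": 0}, {"dx": 0.099, "dy": 0.009, "dz": 0.129, "wx": 0, "wy": 0, "wz": 0}, {"dx": 0.153, "dy": 0.013, "dz": 0.189, "wx": 0, "wy": 0, "wz": 0}, {"dx": 0.21, "dy": 0.018, "dz": 0.247, "wx": 0, "wy": 0, "wz": 0}, {"dx": 0.27, "dy": 0.024, "dz": 0.301, "wx": 0, "wy": 0, "wz": 0}]}}

```text
time_s: 5.3
eef_pos: [0.5049, 0.2063, 0.1267]
eef_rot: [-0.002, -0.043, 0.999, 0.0]
wrist_force: [-3.5, 5.1, -5.8]
opening: 0.268
grasp_force: 59.3
```

Request:
{"name": "servo_tool", "arguments": {"steps": [{"dx": 0.063, "dy": 0.005, "dz": 0.051, "wx": 0, "wy": 0, "wz": 0}, {"dx": 0.128, "dy": 0.011, "dz": 0.099, "wx": 0, "wy": 0, "wz": 0}, {"dx": 0.196, "dy": 0.017, "dz": 0.143, "wx": 0, "wy": 0, "wz": 0}, {"dx": 0.266, "dy": 0.023, "dz": 0.183, "wx": 0, "wy": 0, "wz": 0}, {"dx": 0.339, "dy": 0.03, "dz": 0.22, "wx": 0, "wy": 0, "wz": 0}]}}

```text
time_s: 5.72
eef_pos: [0.5385, 0.2094, 0.1489]
eef_rot: [-0.002, -0.043, 0.999, 0.0]
wrist_force: [-2.1, 3.1, -1.1]
opening: 0.261
grasp_force: 59.3
```

Request:
{"name": "servo_tool", "arguments": {"steps": [{"dx": 0.074, "dy": 0.006, "dz": 0.033, "wx": 0, "wy": 0, "wz": 0}, {"dx": 0.15, "dy": 0.013, "dz": 0.062, "wx": 0, "wy": 0, "wz": 0}, {"dx": 0.227, "dy": 0.02, "dz": 0.087, "wx": 0, "wy": 0, "wz": 0}, {"dx": 0.305, "dy": 0.027, "dz": 0.108, "wx": 0, "wy": 0, "wz": 0}, {"dx": 0.384, "dy": 0.033, "dz": 0.125, "wx": 0, "wy": 0, "wz": 0}]}}

```text
time_s: 6.13
eef_pos: [0.5774, 0.2131, 0.1618]
eef_rot: [-0.002, -0.043, 0.999, 0.001]
wrist_force: [-2.3, 4.2, -2.3]
opening: 0.269
grasp_force: 60.8
```

Request:
{"name": "servo_tool", "arguments": {"steps": [{"dx": 0.08, "dy": 0.007, "dz": 0.013, "wx": 0, "wy": 0, "wz": 0}, {"dx": 0.16, "dy": 0.014, "dz": 0.021, "wx": 0, "wy": 0, "wz": 0}, {"dx": 0.241, "dy": 0.021, "dz": 0.025, "wx": 0, "wy": 0, "wz": 0}, {"dx": 0.322, "dy": 0.028, "dz": 0.025, "wx": 0, "wy": 0, "wz": 0}, {"dx": 0.403, "dy": 0.035, "dz": 0.02, "wx": 0, "wy": 0, "wz": 0}]}}

```text
time_s: 6.55
eef_pos: [0.6182, 0.2169, 0.1642]
eef_rot: [-0.001, -0.043, 0.999, 0.001]
wrist_force: [-2.2, 4.7, -0.7]
opening: 0.265
grasp_force: 61.3
```

Request:
{"name": "servo_tool", "arguments": {"steps": [{"dx": 0.08, "dy": 0.007, "dz": -0.009, "wx": 0, "wy": 0, "wz": 0}, {"dx": 0.16, "dy": 0.014, "dz": -0.022, "wx": 0, "wy": 0, "wz": 0}, {"dx": 0.239, "dy": 0.021, "dz": -0.039, "wx": 0, "wy": 0, "wz": 0}, {"dx": 0.318, "dy": 0.028, "dz": -0.06, "wx": 0, "wy": 0, "wz": 0}, {"dx": 0.394, "dy": 0.034, "dz": -0.085, "wx": 0, "wy": 0, "wz": 0}]}}

```text
time_s: 6.97
eef_pos: [0.6583, 0.2206, 0.1563]
eef_rot: [-0.0, -0.043, 0.999, 0.001]
wrist_force: [-3.0, 6.8, 3.9]
opening: 0.267
grasp_force: 59.8
```

Request:
{"name": "servo_tool", "arguments": {"steps": [{"dx": 0.06, "dy": 0.006, "dz": -0.023, "wx": 0, "wy": 0, "wz": 0}, {"dx": 0.12, "dy": 0.011, "dz": -0.049, "wx": 0, "wy": 0, "wz": 0}, {"dx": 0.18, "dy": 0.016, "dz": -0.078, "wx": 0, "wy": 0, "wz": 0}, {"dx": 0.24, "dy": 0.021, "dz": -0.11, "wx": 0, "wy": 0, "wz": 0}, {"dx": 0.291, "dy": 0.025, "dz": -0.141, "wx": 0, "wy": 0, "wz": 0}]}}

```text
time_s: 7.38
eef_pos: [0.6884, 0.2235, 0.143]
eef_rot: [0.001, -0.044, 0.999, 0.001]
wrist_force: [0.3, 8.2, 5.1]
opening: 0.264
grasp_force: 59.6
```

Request:
{"name": "servo_tool", "arguments": {"steps": [{"dx": 0.02, "dy": 0.002, "dz": -0.012, "wx": 0, "wy": 0, "wz": 0}, {"dx": 0.04, "dy": 0.004, "dz": -0.026, "wx": 0, "wy": 0, "wz": 0}, {"dx": 0.055, "dy": 0.005, "dz": -0.036, "wx": 0, "wy": 0, "wz": 0}, {"dx": 0.068, "dy": 0.006, "dz": -0.044, "wx": 0, "wy": 0, "wz": 0}, {"dx": 0.068, "dy": 0.006, "dz": -0.044, "wx": 0, "wy": 0, "wz": 0}]}}

```text
time_s: 7.8
eef_pos: [0.6953, 0.2242, 0.1386]
eef_rot: [0.001, -0.043, 0.999, 0.001]
wrist_force: [-0.2, 8.3, 3.7]
opening: 0.27
grasp_force: 60.7
```

Request:
{"name": "servo_tool", "arguments": {"steps": [{"dx": 0.01, "dy": 0.003, "dz": -0.007, "wx": 0, "wy": 0, "wz": 0}, {"dx": 0.02, "dy": 0.006, "dz": -0.014, "wx": 0, "wy": 0, "wz": 0}, {"dx": 0.03, "dy": 0.01, "dz": -0.021, "wx": 0, "wy": 0, "wz": 0}, {"dx": 0.03, "dy": 0.01, "dz": -0.021, "wx": 0, "wy": 0, "wz": 0}, {"dx": 0.03, "dy": 0.01, "dz": -0.021, "wx": 0, "wy": 0, "wz": 0}]}}

```text
time_s: 8.22
eef_pos: [0.6983, 0.2244, 0.1367]
eef_rot: [0.001, -0.044, 0.999, 0.001]
wrist_force: [0.5, 6.0, 4.3]
opening: 0.263
grasp_force: 60.8
```

Request:
{"name": "servo_tool", "arguments": {"steps": [{"dx": 0.012, "dy": 0.004, "dz": -0.009, "wx": 0, "wy": 0, "wz": 0}, {"dx": 0.024, "dy": 0.008, "dz": -0.018, "wx": 0, "wy": 0, "wz": 0}, {"dx": 0.036, "dy": 0.01, "dz": -0.027, "wx": 0, "wy": 0, "wz": 0}, {"dx": 0.05, "dy": 0.012, "dz": -0.036, "wx": 0, "wy": 0, "wz": 0}, {"dx": 0.05, "dy": 0.012, "dz": -0.036, "wx": 0, "wy": 0, "wz": 0}]}}

```text
time_s: 8.63
eef_pos: [0.7038, 0.225, 0.1326]
eef_rot: [0.002, -0.043, 0.999, 0.001]
wrist_force: [2.1, 5.7, 5.5]
opening: 0.264
grasp_force: 61.9
```

```bash
python3 - <<'E'
from h import *
a=cam('side');b=cam('top')
im=np.hstack([cv2.resize(a['frame'][60:300,150:400,::-1],(400,384)),cv2.resize(b['frame'][100:340,100:350,::-1],(400,384))]);cv2.imwrite('pics/c2.png',im)
E
```

```text
(no output)
```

View pics/c2.png

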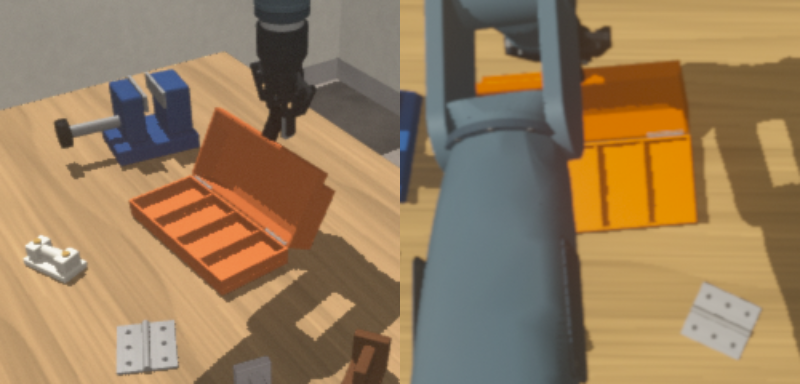

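The cover stands open and the empty tray shows four compartments. Creeping on to feel the stop.

Request:
{"name": "servo_tool", "arguments": {"steps": [{"dx": 0.012, "dy": 0.004, "dz": -0.009, "wx": 0, "wy": 0, "wz": 0}, {"dx": 0.024, "dy": 0.008, "dz": -0.018, "wx": 0, "wy": 0, "wz": 0}, {"dx": 0.036, "dy": 0.01, "dz": -0.027, "wx": 0, "wy": 0, "wz": 0}, {"dx": 0.05, "dy": 0.012, "dz": -0.036, "wx": 0, "wy": 0, "wz": 0}, {"dx": 0.05, "dy": 0.012, "dz": -0.036, "wx": 0, "wy": 0, "wz": 0}]}}

```text
time_s: 9.15
eef_pos: [0.7068, 0.2252, 0.1299]
eef_rot: [-0.001, -0.043, 0.999, -0.0]
wrist_force: [-9.6, 0.7, 15.7]
opening: 0.265
grasp_force: 63.0
```

The stop is felt: −10 N in x and +16 N in z. Releasing and going up.

Request:
{"name": "servo_tool", "arguments": {"steps": [{"dx": 0, "dy": 0, "dz": 0, "wx": 0, "wy": 0, "wz": 0}, {"dx": 0, "dy": 0, "dz": 0, "wx": 0, "wy": 0, "wz": 0}, {"dx": 0, "dy": 0, "dz": 0, "wx": 0, "wy": 0, "wz": 0}, {"dx": 0, "dy": 0, "dz": 0, "wx": 0, "wy": 0, "wz": 0}, {"dx": 0, "dy": 0, "dz": 0, "wx": 0, "wy": 0, "wz": 0}], "jaw": 0.6}}

```text
time_s: 9.57
eef_pos: [0.7073, 0.225, 0.1267]
eef_rot: [-0.0, -0.043, 0.999, -0.0]
wrist_force: [0.4, -0.1, -0.8]
opening: 0.602
grasp_force: 0.0
```

Request:
{"name": "servo_tool", "arguments": {"steps": [{"dx": 0, "dy": 0, "dz": 0.2, "wx": 0, "wy": 0, "wz": 0}, {"dx": 0, "dy": 0, "dz": 0.4, "wx": 0, "wy": 0, "wz": 0}, {"dx": 0, "dy": 0, "dz": 0.6, "wx": 0, "wy": 0, "wz": 0}, {"dx": 0, "dy": 0, "dz": 0.8, "wx": 0, "wy": 0, "wz": 0}, {"dx": 0, "dy": 0, "dz": 1, "wx": 0, "wy": 0, "wz": 0}]}}

```text
time_s: 9.98
eef_pos: [0.7073, 0.2252, 0.2279]
eef_rot: [-0.0, -0.043, 0.999, -0.0]
wrist_force: [0.4, 0.0, 0.1]
opening: 0.599
grasp_force: 0.0
```

```bash
python3 - <<'E'
from h import *
t=load('top')
import numpy as np
L=np.load('last_top.npz')
hsv=cv2.cvtColor(t['frame'],cv2.COLOR_RGB2HSV); m=cv2.inRange(hsv,(0,0,120),(179,45,255))
for k in cv2.findContours(m,0,cv2.CHAIN_APPROX_NONE)[0]:
    if cv2.contourArea(k)>300 : r=cv2.minAreaRect(k); print(r,onz(t,[r[0]],.02).round(4))
E
```

```text
((29.238922119140625, 463.2155456542969), (28.812448501586914, 61.68418502807617), 83.48019409179688) [[-0.0042  0.6249  0.02  ]]
((134.59176635742188, 446.2668151855469), (33.59792709350586, 135.74105834960938), 83.1765365600586) [[0.0359 0.3934 0.02  ]]
((300.17218017578125, 300.07891845703125), (39.46856689453125, 35.15050506591797), 24.62356185913086) [[0.3602 0.0339 0.02  ]]
((385.6264343261719, 270.0718078613281), (43.0887451171875, 20.026376724243164), 12.87500286102295) [[ 0.4294 -0.1564  0.02  ]]
((142.69076538085938, 293.7494201660156), (61.57583999633789, 225.0911102294922), 8.673173904418945) [[0.3697 0.3876 0.02  ]]
((461.6463928222656, 199.81704711914062), (43.88482666015625, 24.20693588256836), 38.65980911254883) [[ 0.5894 -0.3268  0.02  ]]
((157.89703369140625, 166.1006622314453), (15.844097137451172, 54.46217727661133), 77.6609115600586) [[0.6595 0.3632 0.02  ]]
((120.34619140625, 129.95318603515625), (130.06048583984375, 11.749418258666992), 88.0079116821289) [[0.7425 0.4526 0.02  ]]
((164.79275512695312, 120.12885284423828), (126.84679412841797, 65.49298095703125), 85.68397521972656) [[0.7663 0.351  0.02  ]]
((319.5, 24.0), (48.0, 639.0), 90.0) [[ 0.9958 -0.001   0.02  ]]
```

Request:
{"name": "servo_tool", "arguments": {"steps": [{"dx": -0.14, "dy": -0.19, "dz": 0.05, "wx": 0, "wy": 0, "wz": -0.03}, {"dx": -0.28, "dy": -0.38, "dz": 0.1, "wx": 0, "wy": 0, "wz": -0.06}, {"dx": -0.42, "dy": -0.57, "dz": 0.1, "wx": 0, "wy": 0, "wz": -0.09}, {"dx": -0.56, "dy": -0.76, "dz": 0.1, "wx": 0, "wy": 0, "wz": -0.12}, {"dx": -0.7, "dy": -0.95, "dz": 0.1, "wx": 0, "wy": 0, "wz": -0.15}], "jaw": 0.7}}

```text
time_s: 10.4
eef_pos: [0.6367, 0.1295, 0.2372]
eef_rot: [0.0, 0.194, 0.981, -0.0]
wrist_force: [0.4, 0.4, 0.1]
opening: 0.703
grasp_force: 0.0
```

Request:
{"name": "servo_tool", "arguments": {"steps": [{"dx": -0.14, "dy": -0.19, "dz": 0, "wx": 0, "wy": 0, "wz": -0.03}, {"dx": -0.28, "dy": -0.38, "dz": 0, "wx": 0, "wy": 0, "wz": -0.06}, {"dx": -0.42, "dy": -0.57, "dz": 0, "wx": 0, "wy": 0, "wz": -0.09}, {"dx": -0.56, "dy": -0.76, "dz": 0, "wx": 0, "wy": 0, "wz": -0.12}, {"dx": -0.7, "dy": -0.95, "dz": 0, "wx": 0, "wy": 0, "wz": -0.15}]}}

```text
time_s: 10.82
eef_pos: [0.5666, 0.0345, 0.2372]
eef_rot: [0.0, 0.417, 0.909, -0.0]
wrist_force: [0.5, -1.0, 1.2]
opening: 0.702
grasp_force: 0.0
```

Request:
{"name": "servo_tool", "arguments": {"steps": [{"dx": -0.14, "dy": -0.19, "dz": 0, "wx": 0, "wy": 0, "wz": -0.03}, {"dx": -0.28, "dy": -0.38, "dz": 0, "wx": 0, "wy": 0, "wz": -0.06}, {"dx": -0.42, "dy": -0.57, "dz": 0, "wx": 0, "wy": 0, "wz": -0.09}, {"dx": -0.56, "dy": -0.76, "dz": 0, "wx": 0, "wy": 0, "wz": -0.12}, {"dx": -0.7, "dy": -0.95, "dz": 0, "wx": 0, "wy": 0, "wz": -0.15}]}}

```text
time_s: 11.23
eef_pos: [0.4966, -0.0605, 0.2372]
eef_rot: [0.0, 0.618, 0.786, -0.0]
wrist_force: [-0.4, -0.1, 0.4]
opening: 0.698
grasp_force: 0.0
```

Request:
{"name": "servo_tool", "arguments": {"steps": [{"dx": -0.14, "dy": -0.19, "dz": 0, "wx": 0, "wy": 0, "wz": -0.03}, {"dx": -0.28, "dy": -0.38, "dz": 0, "wx": 0, "wy": 0, "wz": -0.06}, {"dx": -0.42, "dy": -0.57, "dz": 0, "wx": 0, "wy": 0, "wz": -0.09}, {"dx": -0.56, "dy": -0.76, "dz": 0, "wx": 0, "wy": 0, "wz": -0.12}, {"dx": -0.67, "dy": -0.96, "dz": 0, "wx": 0, "wy": 0, "wz": -0.147}]}}

```text
time_s: 11.65
eef_pos: [0.4294, -0.1563, 0.2373]
eef_rot: [0.0, 0.781, 0.624, -0.0]
wrist_force: [0.2, 0.0, 0.8]
opening: 0.703
grasp_force: 0.0
```

```bash
python3 - <<'E'
from h import *
o=ctrl.get_obs(); print(o['eef_pos'].round(4),o['eef_rot'].round(4),o['q'].round(2))
c=cam('wrist');s=cam('side')
im=np.hstack([cv2.resize(c['frame'][:,:,::-1],(480,360)),cv2.resize(s['frame'][250:430,240:400,::-1],(320,360))]);cv2.imwrite('pics/c3.png',im)
E
```

```text
[ 0.4294 -0.1563  0.2373] [ 1.000e-04  7.814e-01  6.240e-01 -1.000e-04] [-0.61 -0.1   1.88 -0.    1.36 -0.39]
```

View pics/c3.png

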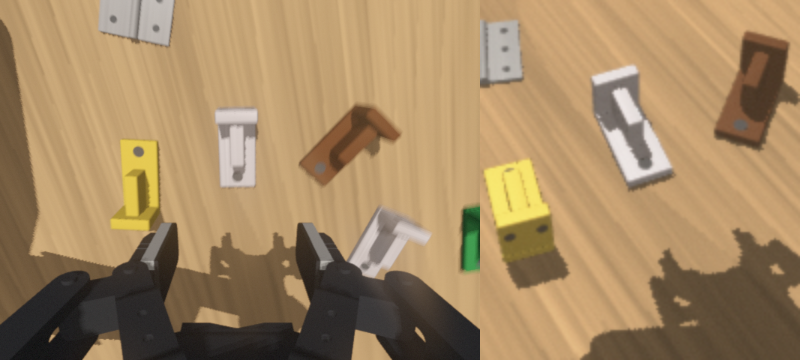

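The wrist view (shown at 0.75 scale) has bracket A at (237,148): heel top edge at row 109, corners (217,109) and (257,109), and toe corners (220,187) and (256,187). It is almost parallel to the tool. The side crop shows the same four corners.

```bash
cat >> h.py <<'E'
def brk(c,near,rad=60):
    "corners of the white blob nearest to pixel 'near' (full-res)"
    hsv=cv2.cvtColor(c['frame'],cv2.COLOR_RGB2HSV); m=cv2.inRange(hsv,(0,0,115),(179,60,255))
    m=cv2.morphologyEx(m,cv2.MORPH_CLOSE,np.ones((5,5)))
    ks=[k for k in cv2.findContours(m,0,cv2.CHAIN_APPROX_NONE)[0] if cv2.contourArea(k)>300]
    k=min(ks,key=lambda k:np.linalg.norm(np.array(cv2.minAreaRect(k)[0])-near))
    h=cv2.convexHull(k); return cv2.contourArea(k),cv2.minAreaRect(k),cv2.approxPolyDP(h,3,True)[:,0]
E
python3 - <<'E'
from h import *
c=load('wrist');s=load('side')
A,r,p=brk(c,(316,198));print(A,r,p.tolist())
A2,r2,p2=brk(s,(316,312));print(A2,r2,p2.tolist())
W=lambda x,y:(x/.75,y/.75); S=lambda x,y:(240+(x-480)/2,250+y/2)
for n,a,b in[('heel l',(217,109),(592,76)),('heel r',(257,109),(637,67)),('toe l',(220,187),(628,186)),('toe r',(256,187),(672,172))]:
    q,e=tri(c,W(*a),s,S(*b));print(n,q.round(4),round(e,4))
print('toe z.01',onz(c,[W(220,187),W(256,187)],.01).round(4),'heel .055',onz(c,[W(217,109),W(257,109)],.055).round(4))
T=c['camera_from_world'];print('cam',(-T[:3,:3].T@T[:3,3]).round(3))
E
```

```text
5223.0 ((314.5, 196.0), (106.0, 57.0), 90.0) [[338, 143], [343, 147], [340, 245], [331, 249], [295, 249], [286, 149], [291, 144]]
1290.5 ((313.5382080078125, 312.5489807128906), (58.54107666015625, 27.47365379333496), 70.49755096435547) [[317, 283], [335, 336], [314, 342], [297, 307], [296, 288]]
heel l [ 0.4196 -0.1012  0.0521] 0.0004
heel r [ 0.4628 -0.1117  0.0491] 0.0031
toe l [ 0.3964 -0.2015  0.0066] 0.0009
toe r [ 0.4409 -0.2111  0.0069] 0.0022
toe z.01 [[ 0.3965 -0.2002  0.01  ]
 [ 0.4419 -0.2106  0.01  ]] heel .055 [[ 0.42   -0.1011  0.055 ]
 [ 0.4612 -0.1105  0.055 ]]
cam [ 0.446 -0.084  0.381]
```

Bracket A: yaw 77.4°, centre (0.430, −0.156), length 101 mm, and heights 0.007 and 0.051 against 0.010 and 0.055 in the text. I'll grip the web at bracket x = +13, i.e. (0.433, −0.143).

Request:
{"name": "servo_tool", "arguments": {"steps": [{"dx": 0.017, "dy": 0.066, "dz": -0.2, "wx": 0, "wy": 0, "wz": 0}, {"dx": 0.034, "dy": 0.132, "dz": -0.4, "wx": 0, "wy": 0, "wz": 0}, {"dx": 0.034, "dy": 0.132, "dz": -0.6, "wx": 0, "wy": 0, "wz": 0}, {"dx": 0.034, "dy": 0.132, "dz": -0.8, "wx": 0, "wy": 0, "wz": 0}, {"dx": 0.034, "dy": 0.132, "dz": -1, "wx": 0, "wy": 0, "wz": 0}], "jaw": 0.7}}

```text
time_s: 12.17
eef_pos: [0.4342, -0.1417, 0.1365]
eef_rot: [0.0, 0.779, 0.627, 0.0]
wrist_force: [0.8, 0.5, 0.2]
opening: 0.698
grasp_force: 0.0
```

Request:
{"name": "servo_tool", "arguments": {"steps": [{"dx": 0, "dy": 0, "dz": -0.16, "wx": 0, "wy": 0, "wz": 0}, {"dx": 0, "dy": 0, "dz": -0.32, "wx": 0, "wy": 0, "wz": 0}, {"dx": 0, "dy": 0, "dz": -0.48, "wx": 0, "wy": 0, "wz": 0}, {"dx": 0, "dy": 0, "dz": -0.6, "wx": 0, "wy": 0, "wz": 0}, {"dx": 0, "dy": 0, "dz": -0.6, "wx": 0, "wy": 0, "wz": 0}]}}

```text
time_s: 12.58
eef_pos: [0.4324, -0.1408, 0.0749]
eef_rot: [-0.002, 0.779, 0.627, -0.001]
wrist_force: [-1.4, 0.5, 0.4]
opening: 0.702
grasp_force: 0.0
```

Request:
{"name": "servo_tool", "arguments": {"steps": [{"dx": 0, "dy": 0, "dz": 0, "wx": 0, "wy": 0, "wz": 0}, {"dx": 0, "dy": 0, "dz": 0, "wx": 0, "wy": 0, "wz": 0}, {"dx": 0, "dy": 0, "dz": 0, "wx": 0, "wy": 0, "wz": 0}, {"dx": 0, "dy": 0, "dz": 0, "wx": 0, "wy": 0, "wz": 0}, {"dx": 0, "dy": 0, "dz": 0, "wx": 0, "wy": 0, "wz": 0}]}}

```text
time_s: 13.0
eef_pos: [0.4344, -0.1427, 0.078]
eef_rot: [0.001, 0.78, 0.626, 0.0]
wrist_force: [-0.6, -0.1, 0.4]
opening: 0.7
grasp_force: 0.0
```

```bash
python3 - <<'E'
from h import *
o=ctrl.get_obs(); print(o['eef_pos'].round(4))
cam('wrist','w4')
E
```

```text
[ 0.4344 -0.1427  0.078 ]
```

View pics/w4.png

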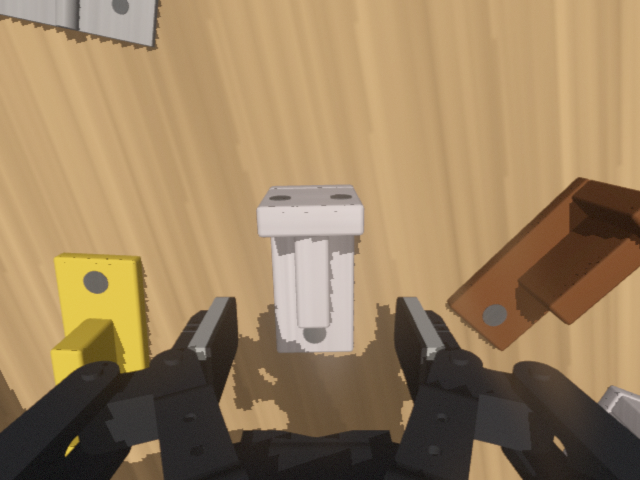

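The bracket web (columns 296–330, centre 313) is centred between the fingers (316). Lowering and gripping.

Request:
{"name": "servo_tool", "arguments": {"steps": [{"dx": 0, "dy": 0, "dz": -0.15, "wx": 0, "wy": 0, "wz": 0}, {"dx": 0, "dy": 0, "dz": -0.3, "wx": 0, "wy": 0, "wz": 0}, {"dx": 0, "dy": 0, "dz": -0.45, "wx": 0, "wy": 0, "wz": 0}, {"dx": 0, "dy": 0, "dz": -0.56, "wx": 0, "wy": 0, "wz": 0}, {"dx": 0, "dy": 0, "dz": -0.61, "wx": 0, "wy": 0, "wz": 0}]}}

```text
time_s: 13.47
eef_pos: [0.4331, -0.142, 0.0151]
eef_rot: [-0.001, 0.78, 0.626, -0.0]
wrist_force: [-0.8, -0.1, -0.1]
opening: 0.701
grasp_force: 0.0
```

Request:
{"name": "servo_tool", "arguments": {"steps": [{"dx": 0, "dy": 0, "dz": 0, "wx": 0, "wy": 0, "wz": 0}, {"dx": 0, "dy": 0, "dz": 0, "wx": 0, "wy": 0, "wz": 0}, {"dx": 0, "dy": 0, "dz": 0, "wx": 0, "wy": 0, "wz": 0}, {"dx": 0, "dy": 0, "dz": 0, "wx": 0, "wy": 0, "wz": 0}, {"dx": 0, "dy": 0, "dz": 0, "wx": 0, "wy": 0, "wz": 0}], "jaw": 0}}

```text
time_s: 13.88
eef_pos: [0.4346, -0.1429, 0.0173]
eef_rot: [0.001, 0.78, 0.626, 0.0]
wrist_force: [-0.8, -0.3, 3.8]
opening: 0.178
grasp_force: 59.5
```

Request:
{"name": "servo_tool", "arguments": {"steps": [{"dx": 0, "dy": 0, "dz": 0, "wx": 0, "wy": 0, "wz": 0}, {"dx": 0, "dy": 0, "dz": 0, "wx": 0, "wy": 0, "wz": 0}, {"dx": 0, "dy": 0, "dz": 0, "wx": 0, "wy": 0, "wz": 0}, {"dx": 0, "dy": 0, "dz": 0, "wx": 0, "wy": 0, "wz": 0}, {"dx": 0, "dy": 0, "dz": 0, "wx": 0, "wy": 0, "wz": 0}]}}

```text
time_s: 14.3
eef_pos: [0.4346, -0.1429, 0.0172]
eef_rot: [0.001, 0.78, 0.626, 0.0]
wrist_force: [-0.8, -0.1, 7.3]
opening: 0.173
grasp_force: 59.8
```

Request:
{"name": "servo_tool", "arguments": {"steps": [{"dx": 0, "dy": 0, "dz": 0.1, "wx": 0, "wy": 0, "wz": 0}, {"dx": 0, "dy": 0, "dz": 0.3, "wx": 0, "wy": 0, "wz": 0}, {"dx": 0, "dy": 0, "dz": 0.5, "wx": 0, "wy": 0, "wz": 0}, {"dx": 0, "dy": 0, "dz": 0.75, "wx": 0, "wy": 0, "wz": 0}, {"dx": 0, "dy": 0, "dz": 1, "wx": 0, "wy": 0, "wz": 0}]}}

```text
time_s: 14.72
eef_pos: [0.4329, -0.1418, 0.1171]
eef_rot: [-0.001, 0.78, 0.626, -0.0]
wrist_force: [0.7, -0.2, -3.0]
opening: 0.176
grasp_force: 58.9
```

Held (opening 0.175 ≈ 16 mm). Carrying it to hover over the +33 compartment, turning by −72.4°.

Request:
{"name": "servo_tool", "arguments": {"steps": [{"dx": 0.06, "dy": 0.19, "dz": 0.1, "wx": 0, "wy": 0, "wz": -0.02}, {"dx": 0.12, "dy": 0.38, "dz": 0.2, "wx": 0, "wy": 0, "wz": -0.04}, {"dx": 0.18, "dy": 0.57, "dz": 0.3, "wx": 0, "wy": 0, "wz": -0.06}, {"dx": 0.24, "dy": 0.76, "dz": 0.4, "wx": 0, "wy": 0, "wz": -0.08}, {"dx": 0.3, "dy": 0.96, "dz": 0.5, "wx": 0, "wy": 0, "wz": -0.1}]}}

```text
time_s: 15.13
eef_pos: [0.4634, -0.0454, 0.167]
eef_rot: [-0.0, 0.869, 0.495, -0.0]
wrist_force: [1.1, -0.1, -3.5]
opening: 0.177
grasp_force: 59.0
```

Request:
{"name": "servo_tool", "arguments": {"steps": [{"dx": 0.06, "dy": 0.19, "dz": 0, "wx": 0, "wy": 0, "wz": -0.02}, {"dx": 0.12, "dy": 0.38, "dz": 0, "wx": 0, "wy": 0, "wz": -0.04}, {"dx": 0.18, "dy": 0.57, "dz": 0, "wx": 0, "wy": 0, "wz": -0.06}, {"dx": 0.24, "dy": 0.76, "dz": 0, "wx": 0, "wy": 0, "wz": -0.08}, {"dx": 0.3, "dy": 0.96, "dz": 0, "wx": 0, "wy": 0, "wz": -0.1}]}}

```text
time_s: 15.55
eef_pos: [0.4934, 0.0506, 0.1665]
eef_rot: [-0.0, 0.936, 0.353, -0.0]
wrist_force: [0.9, -0.2, -2.2]
opening: 0.174
grasp_force: 59.0
```

Request:
{"name": "servo_tool", "arguments": {"steps": [{"dx": 0.06, "dy": 0.19, "dz": 0, "wx": 0, "wy": 0, "wz": -0.02}, {"dx": 0.12, "dy": 0.38, "dz": 0, "wx": 0, "wy": 0, "wz": -0.04}, {"dx": 0.18, "dy": 0.57, "dz": 0, "wx": 0, "wy": 0, "wz": -0.06}, {"dx": 0.24, "dy": 0.76, "dz": 0, "wx": 0, "wy": 0, "wz": -0.08}, {"dx": 0.3, "dy": 0.96, "dz": 0, "wx": 0, "wy": 0, "wz": -0.1}]}}

```text
time_s: 15.97
eef_pos: [0.5233, 0.1465, 0.1663]
eef_rot: [-0.0, 0.979, 0.202, -0.001]
wrist_force: [-0.6, 0.4, -1.9]
opening: 0.174
grasp_force: 59.0
```

Request:
{"name": "servo_tool", "arguments": {"steps": [{"dx": 0.06, "dy": 0.19, "dz": 0, "wx": 0, "wy": 0, "wz": -0.02}, {"dx": 0.12, "dy": 0.38, "dz": 0, "wx": 0, "wy": 0, "wz": -0.04}, {"dx": 0.18, "dy": 0.57, "dz": 0, "wx": 0, "wy": 0, "wz": -0.06}, {"dx": 0.24, "dy": 0.76, "dz": 0, "wx": 0, "wy": 0, "wz": -0.08}, {"dx": 0.32, "dy": 0.97, "dz": 0, "wx": 0, "wy": 0, "wz": -0.102}]}}

```text
time_s: 16.38
eef_pos: [0.5551, 0.2433, 0.1662]
eef_rot: [0.0, 0.999, 0.043, -0.001]
wrist_force: [0.4, -1.1, -2.9]
opening: 0.177
grasp_force: 59.0
```

Request:
{"name": "servo_tool", "arguments": {"steps": [{"dx": 0, "dy": 0, "dz": 0, "wx": 0, "wy": 0, "wz": 0}, {"dx": 0, "dy": 0, "dz": 0, "wx": 0, "wy": 0, "wz": 0}, {"dx": 0, "dy": 0, "dz": 0, "wx": 0, "wy": 0, "wz": 0}, {"dx": 0, "dy": 0, "dz": 0, "wx": 0, "wy": 0, "wz": 0}, {"dx": 0, "dy": 0, "dz": 0, "wx": 0, "wy": 0, "wz": 0}]}}

```text
time_s: 16.8
eef_pos: [0.5555, 0.2417, 0.1663]
eef_rot: [0.0, 0.999, 0.044, -0.0]
wrist_force: [-0.1, -0.2, -2.3]
opening: 0.174
grasp_force: 59.1
```

```bash
python3 - <<'E'
from h import *
o=ctrl.get_obs(); print(o['eef_pos'].round(4),o['eef_rot'].round(4),o['q'].round(2),o['grasp_force'])
c=cam('wrist','w5');s=cam('side')
im=np.hstack([cv2.resize(c['frame'][:,:,::-1],(480,360)),cv2.resize(s['frame'][100:280,190:350,::-1],(320,360))]);cv2.imwrite('pics/c4.png',im)
E
```

```text
[0.5555 0.2417 0.1663] [ 1.00e-04  9.99e-01  4.45e-02 -3.00e-04] [ 0.21  0.31  1.58 -0.    1.25  1.7 ] 59.08209443092346
```

View pics/c4.png

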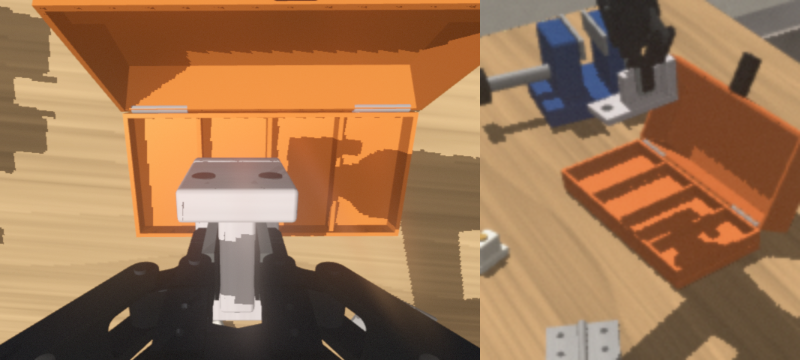

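The wrist view shows the bracket held with its heel towards the hinge, above the open tray. The tray's outer corners (0.75 scale) are at (125,113), (417,112), (138,236) and (398,236), and the dividers meet the rear wall at columns of about 201, 268 and 338. The side view confirms the cover is resting open.

```bash
python3 - <<'E'
from h import *
c=load('wrist');s=load('side');W=lambda x,y:(x/.75,y/.75)
p=onz(c,[W(125,113),W(417,112),W(398,236),W(138,236)],.03);print(p.round(4),p.mean(0).round(4))
print('div',onz(c,[W(201,120),W(268,120),W(338,120)],.027).round(4))
S=lambda x,y:(190+(x-480)/2,100+y/2)
for n,a,b in[('FR',(398,236),(680,287)),('FL',(138,236),(563,178)),('RR',(417,112),(757,240))]:
    q,e=tri(c,W(*a),s,S(*b));print(n,q.round(4),round(e,4))
hsv=cv2.cvtColor(c['frame'],cv2.COLOR_RGB2HSV)
# profile of brightness along tray row across dividers
y=int(150/.75); print([(x,int(c['frame'][y,x].sum())) for x in range(160,560,6)])
E
```

```text
[[0.5971 0.3481 0.03  ]
 [0.6212 0.0836 0.03  ]
 [0.4967 0.0706 0.03  ]
 [0.4735 0.3372 0.03  ]] [0.5471 0.2099 0.03  ]
div [[0.5965 0.2792 0.027 ]
 [0.6019 0.2174 0.027 ]
 [0.6076 0.1529 0.027 ]]
FR [0.4926 0.0597 0.0152] 0.0064
FL [0.4714 0.3374 0.0189] 0.0089
RR [0.6182 0.0783 0.0183] 0.0059
[(160, 522), (166, 523), (172, 510), (178, 241), (184, 303), (190, 299), (196, 474), (202, 515), (208, 516), (214, 513), (220, 514), (226, 510), (232, 511), (238, 512), (244, 511), (250, 507), (256, 507), (262, 508), (268, 452), (274, 324), (280, 320), (286, 502), (292, 506), (298, 502), (304, 507), (310, 502), (316, 505), (322, 505), (328, 501), (334, 500), (340, 499), (346, 497), (352, 495), (358, 481), (364, 306), (370, 363), (376, 487), (382, 481), (388, 316), (394, 318), (400, 324), (406, 323), (412, 315), (418, 308), (424, 301), (430, 294), (436, 294), (442, 250), (448, 252), (454, 293), (460, 298), (466, 294), (472, 299), (478, 300), (484, 470), (490, 472), (496, 470), (502, 397), (508, 458), (514, 304), (520, 301), (526, 339), (532, 324), (538, 329), (544, 434), (550, 426), (556, 526)]
```

The wrist fix of the case centre is (0.547, 0.2105) with yaw 0.088, in agreement with the earlier one. Correcting by +2.3 and +2.9 mm and lowering.

Request:
{"name": "servo_tool", "arguments": {"steps": [{"dx": 0.012, "dy": 0.015, "dz": -0.2, "wx": 0, "wy": 0, "wz": 0}, {"dx": 0.023, "dy": 0.029, "dz": -0.4, "wx": 0, "wy": 0, "wz": 0}, {"dx": 0.023, "dy": 0.029, "dz": -0.6, "wx": 0, "wy": 0, "wz": 0}, {"dx": 0.023, "dy": 0.029, "dz": -0.8, "wx": 0, "wy": 0, "wz": 0}, {"dx": 0.023, "dy": 0.029, "dz": -0.95, "wx": 0, "wy": 0, "wz": 0}]}}

```text
time_s: 17.32
eef_pos: [0.5574, 0.2449, 0.0696]
eef_rot: [0.0, 0.999, 0.044, -0.001]
wrist_force: [0.1, -0.7, -2.1]
opening: 0.171
grasp_force: 59.2
```

Request:
{"name": "servo_tool", "arguments": {"steps": [{"dx": 0, "dy": 0, "dz": -0.08, "wx": 0, "wy": 0, "wz": 0}, {"dx": 0, "dy": 0, "dz": -0.16, "wx": 0, "wy": 0, "wz": 0}, {"dx": 0, "dy": 0, "dz": -0.24, "wx": 0, "wy": 0, "wz": 0}, {"dx": 0, "dy": 0, "dz": -0.32, "wx": 0, "wy": 0, "wz": 0}, {"dx": 0, "dy": 0, "dz": -0.38, "wx": 0, "wy": 0, "wz": 0}]}}

```text
time_s: 17.73
eef_pos: [0.5585, 0.2455, 0.0331]
eef_rot: [-0.0, 0.999, 0.045, 0.0]
wrist_force: [0.7, 0.8, -2.9]
opening: 0.176
grasp_force: 59.2
```

Request:
{"name": "servo_tool", "arguments": {"steps": [{"dx": 0, "dy": 0, "dz": 0, "wx": 0, "wy": 0, "wz": 0}, {"dx": 0, "dy": 0, "dz": -0.01, "wx": 0, "wy": 0, "wz": 0}, {"dx": 0, "dy": 0, "dz": -0.02, "wx": 0, "wy": 0, "wz": 0}, {"dx": 0, "dy": 0, "dz": -0.03, "wx": 0, "wy": 0, "wz": 0}, {"dx": 0, "dy": 0, "dz": -0.03, "wx": 0, "wy": 0, "wz": 0}]}}

```text
time_s: 18.15
eef_pos: [0.5584, 0.2456, 0.0306]
eef_rot: [-0.0, 0.999, 0.045, 0.0]
wrist_force: [0.1, -0.4, -2.4]
opening: 0.174
grasp_force: 59.2
```

Request:
{"name": "servo_tool", "arguments": {"steps": [{"dx": 0, "dy": 0, "dz": -0.01, "wx": 0, "wy": 0, "wz": 0}, {"dx": 0, "dy": 0, "dz": -0.02, "wx": 0, "wy": 0, "wz": 0}, {"dx": 0, "dy": 0, "dz": -0.02, "wx": 0, "wy": 0, "wz": 0}, {"dx": 0, "dy": 0, "dz": -0.02, "wx": 0, "wy": 0, "wz": 0}, {"dx": 0, "dy": 0, "dz": -0.02, "wx": 0, "wy": 0, "wz": 0}]}}

```text
time_s: 18.57
eef_pos: [0.5585, 0.2456, 0.0293]
eef_rot: [-0.0, 0.999, 0.045, 0.0]
wrist_force: [-3.9, 0.6, 4.5]
opening: 0.177
grasp_force: 60.2
```

Request:
{"name": "servo_tool", "arguments": {"steps": [{"dx": 0, "dy": 0, "dz": 0, "wx": 0, "wy": 0, "wz": 0}, {"dx": 0, "dy": 0, "dz": 0, "wx": 0, "wy": 0, "wz": 0}, {"dx": 0, "dy": 0, "dz": 0, "wx": 0, "wy": 0, "wz": 0}, {"dx": 0, "dy": 0, "dz": 0, "wx": 0, "wy": 0, "wz": 0}, {"dx": 0, "dy": 0, "dz": 0, "wx": 0, "wy": 0, "wz": 0}], "jaw": 0.36}}

```text
time_s: 18.98
eef_pos: [0.5582, 0.2455, 0.0282]
eef_rot: [-0.0, 0.999, 0.045, 0.0]
wrist_force: [-0.2, -1.0, -0.5]
opening: 0.358
grasp_force: 0.0
```

Request:
{"name": "servo_tool", "arguments": {"steps": [{"dx": 0, "dy": 0, "dz": 0.1, "wx": 0, "wy": 0, "wz": 0}, {"dx": 0, "dy": 0, "dz": 0.3, "wx": 0, "wy": 0, "wz": 0}, {"dx": 0, "dy": 0, "dz": 0.5, "wx": 0, "wy": 0, "wz": 0}, {"dx": 0, "dy": 0, "dz": 0.75, "wx": 0, "wy": 0, "wz": 0}, {"dx": 0, "dy": 0, "dz": 1, "wx": 0, "wy": 0, "wz": 0}]}}

```text
time_s: 19.4
eef_pos: [0.5578, 0.2454, 0.1296]
eef_rot: [0.0, 0.999, 0.045, -0.0]
wrist_force: [0.4, -0.3, -0.3]
opening: 0.365
grasp_force: 0.0
```

Request:
{"name": "servo_tool", "arguments": {"steps": [{"dx": 0, "dy": 0, "dz": 0.2, "wx": 0, "wy": 0, "wz": 0}, {"dx": 0, "dy": 0, "dz": 0.4, "wx": 0, "wy": 0, "wz": 0}, {"dx": 0, "dy": 0, "dz": 0.6, "wx": 0, "wy": 0, "wz": 0}, {"dx": 0, "dy": 0, "dz": 0.8, "wx": 0, "wy": 0, "wz": 0}, {"dx": 0, "dy": 0, "dz": 1, "wx": 0, "wy": 0, "wz": 0}]}}

```text
time_s: 19.82
eef_pos: [0.558, 0.2455, 0.2302]
eef_rot: [-0.0, 0.999, 0.045, 0.0]
wrist_force: [0.4, -0.2, -0.9]
opening: 0.358
grasp_force: 0.0
```

```bash
python3 - <<'E'
from h import *
t=cam('top');c=cam('wrist');s=cam('side')
hsv=cv2.cvtColor(t['frame'],cv2.COLOR_RGB2HSV); m=cv2.inRange(hsv,(0,0,120),(179,45,255))
for k in cv2.findContours(m,0,cv2.CHAIN_APPROX_NONE)[0]:
    r=cv2.minAreaRect(k)
    if 300<cv2.contourArea(k)<1500 and r[0][0]>330: print(r,onz(t,[r[0]],.02).round(4))
im=np.vstack([np.hstack([cv2.resize(c['frame'][:,:,::-1],(400,300)),cv2.resize(s['frame'][100:280,190:430,::-1],(400,300))])])
cv2.imwrite('pics/c5.png',im)
E
```

```text
((461.6463928222656, 199.81704711914062), (43.88482666015625, 24.20693588256836), 38.65980911254883) [[ 0.5894 -0.3268  0.02  ]]
```

View pics/c5.png

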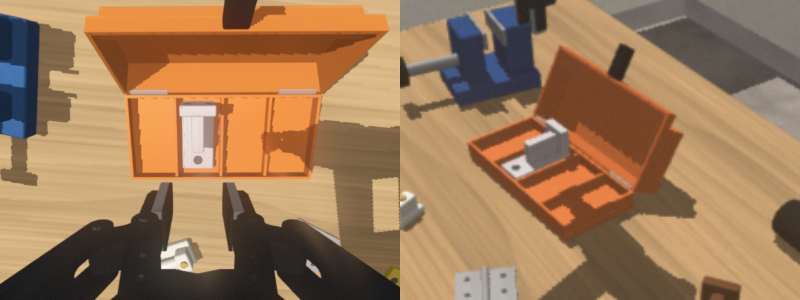

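Bracket A lies flat in the second compartment with its heel by the hinge, and the cover stands open. Bracket B is still at about (0.589, −0.327), so I'm going there.

Request:
{"name": "servo_tool", "arguments": {"steps": [{"dx": 0.01, "dy": -0.19, "dz": 0, "wx": 0, "wy": 0, "wz": 0.013}, {"dx": 0.02, "dy": -0.38, "dz": 0, "wx": 0, "wy": 0, "wz": 0.026}, {"dx": 0.03, "dy": -0.57, "dz": 0, "wx": 0, "wy": 0, "wz": 0.039}, {"dx": 0.04, "dy": -0.76, "dz": 0, "wx": 0, "wy": 0, "wz": 0.052}, {"dx": 0.05, "dy": -0.96, "dz": 0.05, "wx": 0, "wy": 0, "wz": 0.064}], "jaw": 0.7}}

```text
time_s: 20.38
eef_pos: [0.5615, 0.1487, 0.2308]
eef_rot: [-0.0, 0.989, 0.146, -0.002]
wrist_force: [-0.1, 0.5, -0.1]
opening: 0.703
grasp_force: 0.0
```

Request:
{"name": "servo_tool", "arguments": {"steps": [{"dx": 0.01, "dy": -0.19, "dz": 0, "wx": 0, "wy": 0, "wz": 0.013}, {"dx": 0.02, "dy": -0.38, "dz": 0, "wx": 0, "wy": 0, "wz": 0.026}, {"dx": 0.03, "dy": -0.57, "dz": 0, "wx": 0, "wy": 0, "wz": 0.039}, {"dx": 0.04, "dy": -0.76, "dz": 0, "wx": 0, "wy": 0, "wz": 0.052}, {"dx": 0.05, "dy": -0.96, "dz": 0.02, "wx": 0, "wy": 0, "wz": 0.064}]}}

```text
time_s: 20.8
eef_pos: [0.567, 0.0528, 0.2334]
eef_rot: [-0.001, 0.97, 0.244, -0.001]
wrist_force: [-0.6, -0.0, 0.2]
opening: 0.697
grasp_force: 0.0
```

Request:
{"name": "servo_tool", "arguments": {"steps": [{"dx": 0.01, "dy": -0.19, "dz": 0, "wx": 0, "wy": 0, "wz": 0.013}, {"dx": 0.02, "dy": -0.38, "dz": 0, "wx": 0, "wy": 0, "wz": 0.026}, {"dx": 0.03, "dy": -0.57, "dz": 0, "wx": 0, "wy": 0, "wz": 0.039}, {"dx": 0.04, "dy": -0.76, "dz": 0, "wx": 0, "wy": 0, "wz": 0.052}, {"dx": 0.05, "dy": -0.96, "dz": 0, "wx": 0, "wy": 0, "wz": 0.064}]}}

```text
time_s: 21.22
eef_pos: [0.5722, -0.0431, 0.2338]
eef_rot: [-0.001, 0.94, 0.34, -0.001]
wrist_force: [0.2, -0.1, -0.1]
opening: 0.699
grasp_force: 0.0
```

Request:
{"name": "servo_tool", "arguments": {"steps": [{"dx": 0.01, "dy": -0.19, "dz": 0, "wx": 0, "wy": 0, "wz": 0.013}, {"dx": 0.02, "dy": -0.38, "dz": 0, "wx": 0, "wy": 0, "wz": 0.026}, {"dx": 0.03, "dy": -0.57, "dz": 0, "wx": 0, "wy": 0, "wz": 0.039}, {"dx": 0.04, "dy": -0.76, "dz": 0, "wx": 0, "wy": 0, "wz": 0.052}, {"dx": 0.05, "dy": -0.96, "dz": 0, "wx": 0, "wy": 0, "wz": 0.064}]}}

```text
time_s: 21.63
eef_pos: [0.5773, -0.1389, 0.2337]
eef_rot: [-0.001, 0.901, 0.433, -0.001]
wrist_force: [0.7, 0.8, 0.5]
opening: 0.703
grasp_force: 0.0
```

Request:
{"name": "servo_tool", "arguments": {"steps": [{"dx": 0.01, "dy": -0.19, "dz": 0, "wx": 0, "wy": 0, "wz": 0}, {"dx": 0.02, "dy": -0.38, "dz": 0, "wx": 0, "wy": 0, "wz": 0}, {"dx": 0.03, "dy": -0.57, "dz": 0, "wx": 0, "wy": 0, "wz": 0}, {"dx": 0.04, "dy": -0.76, "dz": 0, "wx": 0, "wy": 0, "wz": 0}, {"dx": 0.05, "dy": -0.96, "dz": 0, "wx": 0, "wy": 0, "wz": 0}]}}

```text
time_s: 22.05
eef_pos: [0.5824, -0.2348, 0.2337]
eef_rot: [-0.001, 0.902, 0.432, -0.001]
wrist_force: [0.6, -0.2, 0.5]
opening: 0.698
grasp_force: 0.0
```

Request:
{"name": "servo_tool", "arguments": {"steps": [{"dx": 0.01, "dy": -0.19, "dz": 0, "wx": 0, "wy": 0, "wz": 0}, {"dx": 0.02, "dy": -0.38, "dz": 0, "wx": 0, "wy": 0, "wz": 0}, {"dx": 0.03, "dy": -0.57, "dz": 0, "wx": 0, "wy": 0, "wz": 0}, {"dx": 0.04, "dy": -0.76, "dz": 0, "wx": 0, "wy": 0, "wz": 0}, {"dx": 0.05, "dy": -0.92, "dz": 0, "wx": 0, "wy": 0, "wz": 0}]}}

```text
time_s: 22.47
eef_pos: [0.5878, -0.3282, 0.2346]
eef_rot: [-0.0, 0.902, 0.432, -0.0]
wrist_force: [0.1, -0.5, 0.0]
opening: 0.705
grasp_force: 0.0
```

Request:
{"name": "servo_tool", "arguments": {"steps": [{"dx": 0, "dy": 0, "dz": 0, "wx": 0, "wy": 0, "wz": 0}, {"dx": 0, "dy": 0, "dz": 0, "wx": 0, "wy": 0, "wz": 0}, {"dx": 0, "dy": 0, "dz": 0, "wx": 0, "wy": 0, "wz": 0}, {"dx": 0, "dy": 0, "dz": 0, "wx": 0, "wy": 0, "wz": 0}, {"dx": 0, "dy": 0, "dz": 0, "wx": 0, "wy": 0, "wz": 0}]}}

```text
time_s: 22.88
eef_pos: [0.5883, -0.3255, 0.2354]
eef_rot: [-0.0, 0.902, 0.433, 0.0]
wrist_force: [0.1, 0.2, 0.2]
opening: 0.699
grasp_force: 0.0
```

```bash
python3 - <<'E'
from h import *
o=ctrl.get_obs(); print(o['eef_pos'].round(4),o['eef_rot'].round(4),o['q'].round(2))
c=cam('wrist');s=cam('side')
g=proj(c,[[.589,-.327,.03]])[0];h=proj(s,[[.589,-.327,.03]])[0];print(g,h)
print(brk(c,g)[1:],brk(s,h)[1:])
im=np.hstack([cv2.resize(c['frame'][:,:,::-1],(480,360)),cv2.resize(s['frame'][250:430,350:510,::-1],(320,360))]);cv2.imwrite('pics/c6.png',im)
E
```

```text
[ 0.5883 -0.3255  0.2354] [-1.000e-04  9.015e-01  4.327e-01  0.000e+00] [-0.68  0.39  1.34  0.    1.42 -0.01]
[318.17268507 204.12575827] [440.8596192  335.73610911]
(((317.0414123535156, 195.99656677246094), (106.2982177734375, 57.8827018737793), 85.2363510131836), array([[337, 142],
       [342, 147],
       [344, 247],
       [299, 250],
       [285, 150],
       [290, 145]], dtype=int32)) (((438.3878479003906, 337.1439514160156), (64.24443054199219, 30.308006286621094), 84.89783477783203), array([[450, 306],
       [456, 366],
       [430, 367],
       [422, 324],
       [426, 306]], dtype=int32))
```

View pics/c6.png

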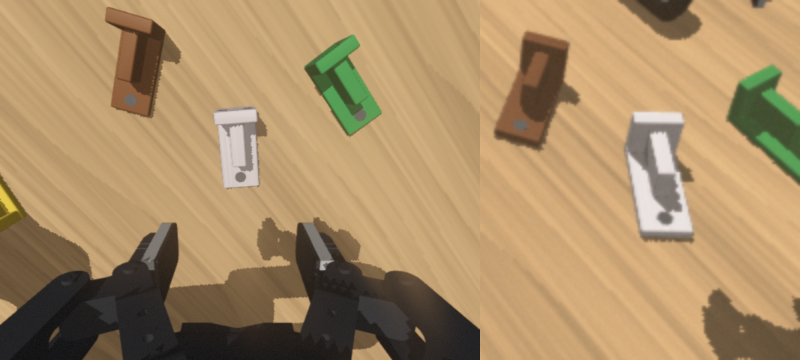

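Bracket B is at wrist pixel (317,196), heel up, turned about 4° from the tool: toe corners (299,250) and (344,247), heel corners about (286,147) and (341,144).

```bash
python3 - <<'E'
from h import *
c=load('wrist');s=load('side')
P={}
for n,a,b in[('hl',(287,147),(426,306)),('hr',(340,144),(450,306)),('tl',(299,250),(430,368)),('tr',(344,247),(456,367))]:
    q,e=tri(c,a,s,b);print(n,q.round(4),round(e,4))
p=onz(c,[(299,250),(344,247)],.01);h=onz(c,[(287,147),(340,144)],.055)
print(p.round(4),h.round(4)); t=p.mean(0);d=h.mean(0)-t; yaw=np.arctan2(d[1],d[0]); w=p[1]-p[0]
print(np.hypot(*d[:2]),np.degrees(yaw),'from toe',np.degrees(np.arctan2(w[1],w[0]))+90,'heel',np.degrees(np.arctan2(*(h[1]-h[0])[1::-1]))+90)
m=(t+h.mean(0))/2; g=m[:2]+.0135*np.array([np.cos(yaw),np.sin(yaw)]);o=ctrl.get_obs();r=o['eef_rot']
ty=np.degrees(2*np.arctan2(r[2],r[1]))-90
print('grip',g.round(4),'delta',(g-o['eef_pos'][:2]).round(4),'tool y',ty,'turn/180',(np.degrees(yaw)-90-ty)/180)
E
```

```text
hl [ 0.6011 -0.2713  0.0497] 0.0007
hr [ 0.6359 -0.2964  0.0524] 0.0006
tl [ 0.5418 -0.3557  0.0028] 0.0003
tr [ 0.579  -0.3801  0.0067] 0.0003
[[ 0.5437 -0.3541  0.01  ]
 [ 0.5795 -0.3789  0.01  ]] [[ 0.6018 -0.2715  0.055 ]
 [ 0.6357 -0.2959  0.055 ]]
0.10062529510808521 55.35911630434519 from toe 55.20727402555808 heel 54.35405963632341
grip [ 0.5978 -0.314 ] delta [0.0095 0.0117] tool y -38.73777882182786 turn/180 0.02276052847873918
```

Bracket B: yaw 55.2°, length 101 mm, heights as expected. Approaching and gripping.

Request:
{"name": "servo_tool", "arguments": {"steps": [{"dx": 0.05, "dy": 0.06, "dz": -0.2, "wx": 0, "wy": 0, "wz": 0.011}, {"dx": 0.095, "dy": 0.117, "dz": -0.4, "wx": 0, "wy": 0, "wz": 0.022}, {"dx": 0.095, "dy": 0.117, "dz": -0.6, "wx": 0, "wy": 0, "wz": 0.022}, {"dx": 0.095, "dy": 0.117, "dz": -0.8, "wx": 0, "wy": 0, "wz": 0.022}, {"dx": 0.095, "dy": 0.117, "dz": -1, "wx": 0, "wy": 0, "wz": 0.022}]}}

```text
time_s: 23.4
eef_pos: [0.5979, -0.3141, 0.1347]
eef_rot: [0.0, 0.886, 0.463, 0.0]
wrist_force: [0.3, -0.6, -0.1]
opening: 0.7
grasp_force: 0.0
```

Request:
{"name": "servo_tool", "arguments": {"steps": [{"dx": 0, "dy": 0, "dz": -0.16, "wx": 0, "wy": 0, "wz": 0}, {"dx": 0, "dy": 0, "dz": -0.32, "wx": 0, "wy": 0, "wz": 0}, {"dx": 0, "dy": 0, "dz": -0.48, "wx": 0, "wy": 0, "wz": 0}, {"dx": 0, "dy": 0, "dz": -0.58, "wx": 0, "wy": 0, "wz": 0}, {"dx": 0, "dy": 0, "dz": -0.58, "wx": 0, "wy": 0, "wz": 0}]}}

```text
time_s: 23.82
eef_pos: [0.5962, -0.3133, 0.0745]
eef_rot: [-0.002, 0.886, 0.463, -0.001]
wrist_force: [-0.5, 1.0, -0.1]
opening: 0.697
grasp_force: 0.0
```

```bash
python3 - <<'E'
from h import *
c=cam('wrist','w7'); g=proj(c,[[.591,-.325,.03]])[0]; print(ctrl.get_obs()['eef_pos'].round(4)); A,r,p=brk(c,g);print(A,r,p.tolist())
E
```

```text
[ 0.597  -0.314   0.0761]
14563.5 ((320.5, 274.0), (168.0, 109.0), 90.0) [[359, 190], [375, 219], [359, 355], [285, 358], [266, 214], [281, 190]]
```

Request:
{"name": "servo_tool", "arguments": {"steps": [{"dx": 0.016, "dy": -0.012, "dz": -0.15, "wx": 0, "wy": 0, "wz": 0}, {"dx": 0.016, "dy": -0.012, "dz": -0.3, "wx": 0, "wy": 0, "wz": 0}, {"dx": 0.016, "dy": -0.012, "dz": -0.45, "wx": 0, "wy": 0, "wz": 0}, {"dx": 0.016, "dy": -0.012, "dz": -0.55, "wx": 0, "wy": 0, "wz": 0}, {"dx": 0.016, "dy": -0.012, "dz": -0.6, "wx": 0, "wy": 0, "wz": 0}]}}

```text
time_s: 24.28
eef_pos: [0.5978, -0.3149, 0.0142]
eef_rot: [-0.002, 0.886, 0.463, -0.001]
wrist_force: [-0.4, -0.5, -0.0]
opening: 0.699
grasp_force: 0.0
```

Request:
{"name": "servo_tool", "arguments": {"steps": [{"dx": 0, "dy": 0, "dz": 0, "wx": 0, "wy": 0, "wz": 0}, {"dx": 0, "dy": 0, "dz": 0, "wx": 0, "wy": 0, "wz": 0}, {"dx": 0, "dy": 0, "dz": 0, "wx": 0, "wy": 0, "wz": 0}, {"dx": 0, "dy": 0, "dz": 0, "wx": 0, "wy": 0, "wz": 0}, {"dx": 0, "dy": 0, "dz": 0, "wx": 0, "wy": 0, "wz": 0}], "jaw": 0}}

```text
time_s: 24.7
eef_pos: [0.5999, -0.3165, 0.0184]
eef_rot: [0.001, 0.886, 0.463, 0.0]
wrist_force: [-0.2, 1.0, 2.3]
opening: 0.172
grasp_force: 59.6
```

Request:
{"name": "servo_tool", "arguments": {"steps": [{"dx": 0, "dy": 0, "dz": 0, "wx": 0, "wy": 0, "wz": 0}, {"dx": 0, "dy": 0, "dz": 0, "wx": 0, "wy": 0, "wz": 0}, {"dx": 0, "dy": 0, "dz": 0, "wx": 0, "wy": 0, "wz": 0}, {"dx": 0, "dy": 0, "dz": 0, "wx": 0, "wy": 0, "wz": 0}, {"dx": 0, "dy": 0, "dz": 0, "wx": 0, "wy": 0, "wz": 0}]}}

```text
time_s: 25.12
eef_pos: [0.5999, -0.3165, 0.0184]
eef_rot: [0.001, 0.886, 0.463, 0.0]
wrist_force: [0.6, 0.5, 5.8]
opening: 0.176
grasp_force: 60.1
```

Request:
{"name": "servo_tool", "arguments": {"steps": [{"dx": 0, "dy": 0, "dz": 0.1, "wx": 0, "wy": 0, "wz": 0}, {"dx": 0, "dy": 0, "dz": 0.3, "wx": 0, "wy": 0, "wz": 0}, {"dx": 0, "dy": 0, "dz": 0.5, "wx": 0, "wy": 0, "wz": 0}, {"dx": 0, "dy": 0, "dz": 0.75, "wx": 0, "wy": 0, "wz": 0}, {"dx": 0, "dy": 0, "dz": 1, "wx": 0, "wy": 0, "wz": 0}]}}

```text
time_s: 25.53
eef_pos: [0.5982, -0.3152, 0.1172]
eef_rot: [-0.001, 0.886, 0.463, -0.001]
wrist_force: [0.2, 0.4, -1.7]
opening: 0.175
grasp_force: 59.0
```

Request:
{"name": "servo_tool", "arguments": {"steps": [{"dx": -0.015, "dy": 0.19, "dz": 0.1, "wx": 0, "wy": 0, "wz": -0.011}, {"dx": -0.03, "dy": 0.38, "dz": 0.2, "wx": 0, "wy": 0, "wz": -0.022}, {"dx": -0.045, "dy": 0.57, "dz": 0.3, "wx": 0, "wy": 0, "wz": -0.033}, {"dx": -0.06, "dy": 0.78, "dz": 0.4, "wx": 0, "wy": 0, "wz": -0.044}, {"dx": -0.073, "dy": 0.99, "dz": 0.5, "wx": 0, "wy": 0, "wz": -0.056}]}}

```text
time_s: 25.95
eef_pos: [0.591, -0.2158, 0.1673]
eef_rot: [-0.001, 0.924, 0.382, -0.001]
wrist_force: [1.0, -0.6, -2.5]
opening: 0.173
grasp_force: 59.1
```

Request:
{"name": "servo_tool", "arguments": {"steps": [{"dx": -0.015, "dy": 0.19, "dz": 0, "wx": 0, "wy": 0, "wz": -0.011}, {"dx": -0.03, "dy": 0.38, "dz": 0, "wx": 0, "wy": 0, "wz": -0.022}, {"dx": -0.045, "dy": 0.57, "dz": 0, "wx": 0, "wy": 0, "wz": -0.033}, {"dx": -0.06, "dy": 0.78, "dz": 0, "wx": 0, "wy": 0, "wz": -0.044}, {"dx": -0.073, "dy": 0.99, "dz": 0, "wx": 0, "wy": 0, "wz": -0.056}]}}

```text
time_s: 26.37
eef_pos: [0.5837, -0.1168, 0.167]
eef_rot: [-0.0, 0.954, 0.3, -0.001]
wrist_force: [0.3, 0.4, -1.9]
opening: 0.179
grasp_force: 59.0
```

Request:
{"name": "servo_tool", "arguments": {"steps": [{"dx": -0.015, "dy": 0.19, "dz": 0, "wx": 0, "wy": 0, "wz": -0.011}, {"dx": -0.03, "dy": 0.38, "dz": 0, "wx": 0, "wy": 0, "wz": -0.022}, {"dx": -0.045, "dy": 0.57, "dz": 0, "wx": 0, "wy": 0, "wz": -0.033}, {"dx": -0.06, "dy": 0.78, "dz": 0, "wx": 0, "wy": 0, "wz": -0.044}, {"dx": -0.073, "dy": 0.99, "dz": 0, "wx": 0, "wy": 0, "wz": -0.056}]}}

```text
time_s: 26.78
eef_pos: [0.5764, -0.0179, 0.167]
eef_rot: [-0.0, 0.977, 0.215, -0.001]
wrist_force: [0.2, 0.0, -2.6]
opening: 0.172
grasp_force: 59.0
```

Request:
{"name": "servo_tool", "arguments": {"steps": [{"dx": -0.015, "dy": 0.19, "dz": 0, "wx": 0, "wy": 0, "wz": -0.011}, {"dx": -0.03, "dy": 0.38, "dz": 0, "wx": 0, "wy": 0, "wz": -0.022}, {"dx": -0.045, "dy": 0.57, "dz": 0, "wx": 0, "wy": 0, "wz": -0.033}, {"dx": -0.06, "dy": 0.78, "dz": 0, "wx": 0, "wy": 0, "wz": -0.044}, {"dx": -0.073, "dy": 0.99, "dz": 0, "wx": 0, "wy": 0, "wz": -0.056}]}}

```text
time_s: 27.2
eef_pos: [0.5691, 0.081, 0.167]
eef_rot: [-0.0, 0.992, 0.128, -0.001]
wrist_force: [1.1, 0.4, -2.0]
opening: 0.174
grasp_force: 59.0
```

Request:
{"name": "servo_tool", "arguments": {"steps": [{"dx": -0.015, "dy": 0.19, "dz": 0, "wx": 0, "wy": 0, "wz": -0.011}, {"dx": -0.03, "dy": 0.38, "dz": 0, "wx": 0, "wy": 0, "wz": -0.022}, {"dx": -0.045, "dy": 0.57, "dz": 0, "wx": 0, "wy": 0, "wz": -0.033}, {"dx": -0.06, "dy": 0.78, "dz": 0, "wx": 0, "wy": 0, "wz": -0.044}, {"dx": -0.073, "dy": 0.99, "dz": 0, "wx": 0, "wy": 0, "wz": -0.055}]}}

```text
time_s: 27.62
eef_pos: [0.5618, 0.1798, 0.1669]
eef_rot: [0.0, 0.999, 0.042, -0.001]
wrist_force: [0.5, -0.9, -2.0]
opening: 0.176
grasp_force: 59.0
```

Request:
{"name": "servo_tool", "arguments": {"steps": [{"dx": 0, "dy": 0, "dz": 0, "wx": 0, "wy": 0, "wz": 0}, {"dx": 0, "dy": 0, "dz": 0, "wx": 0, "wy": 0, "wz": 0}, {"dx": 0, "dy": 0, "dz": 0, "wx": 0, "wy": 0, "wz": 0}, {"dx": 0, "dy": 0, "dz": 0, "wx": 0, "wy": 0, "wz": 0}, {"dx": 0, "dy": 0, "dz": 0, "wx": 0, "wy": 0, "wz": 0}]}}

```text
time_s: 28.03
eef_pos: [0.5628, 0.178, 0.1672]
eef_rot: [0.0, 0.999, 0.043, -0.0]
wrist_force: [0.9, -0.4, -1.8]
opening: 0.173
grasp_force: 59.1
```

```bash
python3 - <<'E'
from h import *
o=ctrl.get_obs(); print(o['eef_pos'].round(4),o['eef_rot'].round(4),o['q'].round(2),o['grasp_force'])
c=cam('wrist','w8');s=cam('side')
im=np.hstack([cv2.resize(c['frame'][:,:,::-1],(480,360)),cv2.resize(s['frame'][100:280,190:350,::-1],(320,360))]);cv2.imwrite('pics/c7.png',im)
E
```

```text
[0.5628 0.178  0.1672] [ 1.000e-04  9.991e-01  4.270e-02 -2.000e-04] [ 0.11  0.28  1.63 -0.    1.24  1.59] 59.073949456214905
```

View pics/c7.png

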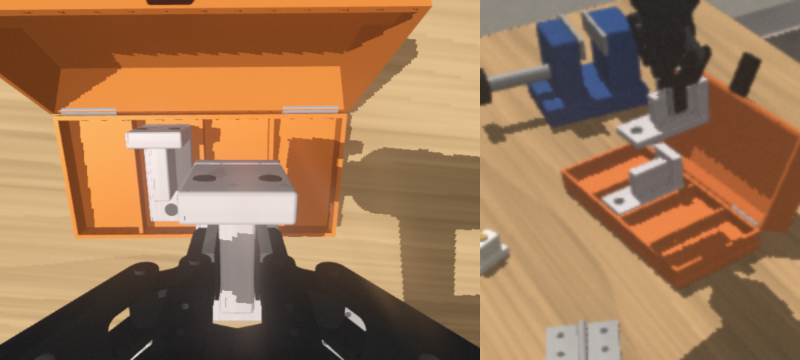

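B hangs over the third compartment, heel to the hinge, beside bracket A. Lowering.

Request:
{"name": "servo_tool", "arguments": {"steps": [{"dx": 0, "dy": 0.006, "dz": -0.2, "wx": 0, "wy": 0, "wz": 0}, {"dx": 0, "dy": 0.006, "dz": -0.4, "wx": 0, "wy": 0, "wz": 0}, {"dx": 0, "dy": 0.006, "dz": -0.6, "wx": 0, "wy": 0, "wz": 0}, {"dx": 0, "dy": 0.006, "dz": -0.8, "wx": 0, "wy": 0, "wz": 0}, {"dx": 0, "dy": 0.006, "dz": -0.95, "wx": 0, "wy": 0, "wz": 0}]}}

```text
time_s: 28.55
eef_pos: [0.5621, 0.179, 0.0706]
eef_rot: [0.0, 0.999, 0.043, -0.001]
wrist_force: [-0.1, -0.1, -2.3]
opening: 0.176
grasp_force: 59.2
```

Request:
{"name": "servo_tool", "arguments": {"steps": [{"dx": 0, "dy": 0, "dz": -0.08, "wx": 0, "wy": 0, "wz": 0}, {"dx": 0, "dy": 0, "dz": -0.16, "wx": 0, "wy": 0, "wz": 0}, {"dx": 0, "dy": 0, "dz": -0.24, "wx": 0, "wy": 0, "wz": 0}, {"dx": 0, "dy": 0, "dz": -0.32, "wx": 0, "wy": 0, "wz": 0}, {"dx": 0, "dy": 0, "dz": -0.38, "wx": 0, "wy": 0, "wz": 0}]}}

```text
time_s: 28.97
eef_pos: [0.5631, 0.1795, 0.034]
eef_rot: [-0.0, 0.999, 0.043, 0.0]
wrist_force: [0.3, -0.8, -2.0]
opening: 0.172
grasp_force: 59.2
```

Request:
{"name": "servo_tool", "arguments": {"steps": [{"dx": 0, "dy": 0, "dz": -0.01, "wx": 0, "wy": 0, "wz": 0}, {"dx": 0, "dy": 0, "dz": -0.02, "wx": 0, "wy": 0, "wz": 0}, {"dx": 0, "dy": 0, "dz": -0.03, "wx": 0, "wy": 0, "wz": 0}, {"dx": 0, "dy": 0, "dz": -0.04, "wx": 0, "wy": 0, "wz": 0}, {"dx": 0, "dy": 0, "dz": -0.04, "wx": 0, "wy": 0, "wz": 0}]}}

```text
time_s: 29.38
eef_pos: [0.563, 0.1797, 0.0306]
eef_rot: [-0.0, 0.999, 0.043, 0.0]
wrist_force: [0.6, 0.2, -2.0]
opening: 0.174
grasp_force: 59.2
```

Request:
{"name": "servo_tool", "arguments": {"steps": [{"dx": 0, "dy": 0, "dz": -0.01, "wx": 0, "wy": 0, "wz": 0}, {"dx": 0, "dy": 0, "dz": -0.015, "wx": 0, "wy": 0, "wz": 0}, {"dx": 0, "dy": 0, "dz": -0.015, "wx": 0, "wy": 0, "wz": 0}, {"dx": 0, "dy": 0, "dz": -0.015, "wx": 0, "wy": 0, "wz": 0}, {"dx": 0, "dy": 0, "dz": -0.015, "wx": 0, "wy": 0, "wz": 0}]}}

```text
time_s: 29.8
eef_pos: [0.5631, 0.1797, 0.0303]
eef_rot: [0.0, 0.999, 0.043, 0.0]
wrist_force: [-4.2, -0.1, 8.1]
opening: 0.175
grasp_force: 60.7
```

Request:
{"name": "servo_tool", "arguments": {"steps": [{"dx": 0, "dy": 0, "dz": 0, "wx": 0, "wy": 0, "wz": 0}, {"dx": 0, "dy": 0, "dz": 0, "wx": 0, "wy": 0, "wz": 0}, {"dx": 0, "dy": 0, "dz": 0, "wx": 0, "wy": 0, "wz": 0}, {"dx": 0, "dy": 0, "dz": 0, "wx": 0, "wy": 0, "wz": 0}, {"dx": 0, "dy": 0, "dz": 0, "wx": 0, "wy": 0, "wz": 0}], "jaw": 0.36}}

```text
time_s: 30.22
eef_pos: [0.5628, 0.1796, 0.0288]
eef_rot: [-0.0, 0.999, 0.043, 0.0]
wrist_force: [1.0, -0.5, -0.2]
opening: 0.357
grasp_force: 0.0
```

Request:
{"name": "servo_tool", "arguments": {"steps": [{"dx": 0, "dy": 0, "dz": 0.1, "wx": 0, "wy": 0, "wz": 0}, {"dx": 0, "dy": 0, "dz": 0.3, "wx": 0, "wy": 0, "wz": 0}, {"dx": 0, "dy": 0, "dz": 0.5, "wx": 0, "wy": 0, "wz": 0}, {"dx": 0, "dy": 0, "dz": 0.75, "wx": 0, "wy": 0, "wz": 0}, {"dx": 0, "dy": 0, "dz": 1, "wx": 0, "wy": 0, "wz": 0}]}}

```text
time_s: 30.63
eef_pos: [0.5624, 0.1796, 0.1301]
eef_rot: [0.0, 0.999, 0.043, -0.0]
wrist_force: [-0.3, -0.6, -0.6]
opening: 0.361
grasp_force: 0.0
```

Request:
{"name": "servo_tool", "arguments": {"steps": [{"dx": 0, "dy": 0.05, "dz": 0.2, "wx": 0, "wy": 0, "wz": 0}, {"dx": 0, "dy": 0.1, "dz": 0.4, "wx": 0, "wy": 0, "wz": 0}, {"dx": 0, "dy": 0.2, "dz": 0.6, "wx": 0, "wy": 0, "wz": 0}, {"dx": 0, "dy": 0.3, "dz": 0.8, "wx": 0, "wy": 0, "wz": 0}, {"dx": 0, "dy": 0.3, "dz": 1, "wx": 0, "wy": 0, "wz": 0}]}}

```text
time_s: 31.05
eef_pos: [0.5624, 0.2111, 0.2307]
eef_rot: [-0.0, 0.999, 0.044, 0.0]
wrist_force: [0.9, -0.3, 0.6]
opening: 0.362
grasp_force: 0.0
```

```bash
python3 - <<'E'
from h import *
t=cam('top');c=cam('wrist','w9');s=cam('side')
o=ctrl.get_obs();print(o['eef_pos'],o['q'].round(2))
im=np.vstack([np.hstack([cv2.resize(c['frame'][:,:,::-1],(400,300)),cv2.resize(s['frame'][100:280,190:430,::-1],(400,300))]),cv2.resize(t['frame'][100:340,:,::-1],(800,300))])
cv2.imwrite('pics/c8.png',im)
E
```

```text
[0.56387289 0.20998195 0.23138717] [ 0.16  0.24  1.54 -0.    1.36  1.64]
```

View pics/c8.png

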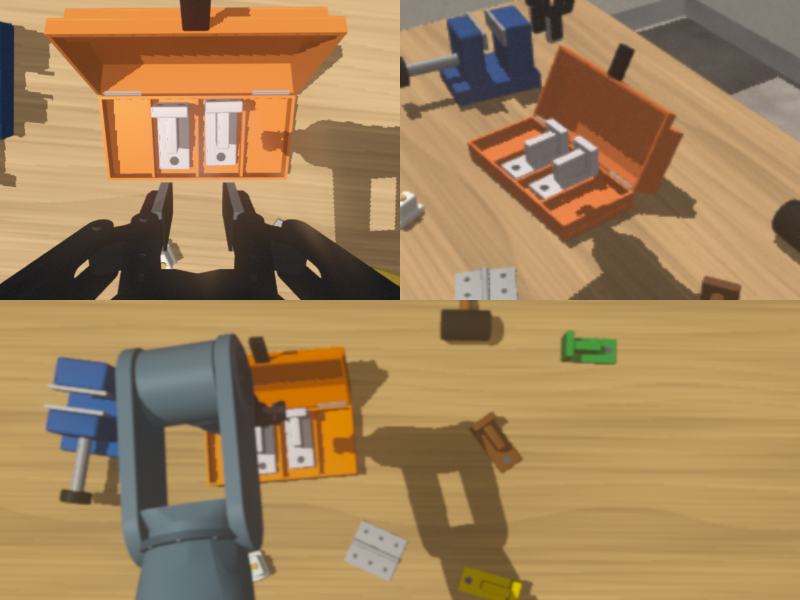

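Both brackets lie flat in the two middle compartments, heels to the hinge. No grey bracket remains on the bench, and the bystanders are in place. Going back to the standing tab at about (0.707, 0.225).

Request:
{"name": "servo_tool", "arguments": {"steps": [{"dx": 0.16, "dy": 0.015, "dz": 0, "wx": 0, "wy": 0, "wz": 0}, {"dx": 0.32, "dy": 0.03, "dz": 0, "wx": 0, "wy": 0, "wz": 0}, {"dx": 0.48, "dy": 0.045, "dz": 0, "wx": 0, "wy": 0, "wz": 0}, {"dx": 0.64, "dy": 0.06, "dz": 0, "wx": 0, "wy": 0, "wz": 0}, {"dx": 0.8, "dy": 0.08, "dz": 0, "wx": 0, "wy": 0, "wz": 0}], "jaw": 0.65}}

```text
time_s: 31.62
eef_pos: [0.6426, 0.2171, 0.227]
eef_rot: [0.0, 0.999, 0.043, -0.001]
wrist_force: [0.4, 0.5, 0.4]
opening: 0.652
grasp_force: 0.0
```

Request:
{"name": "servo_tool", "arguments": {"steps": [{"dx": 0.15, "dy": 0.02, "dz": 0, "wx": 0, "wy": 0, "wz": 0}, {"dx": 0.3, "dy": 0.04, "dz": 0, "wx": 0, "wy": 0, "wz": 0}, {"dx": 0.45, "dy": 0.06, "dz": 0, "wx": 0, "wy": 0, "wz": 0}, {"dx": 0.63, "dy": 0.072, "dz": 0, "wx": 0, "wy": 0, "wz": 0}, {"dx": 0.63, "dy": 0.072, "dz": 0, "wx": 0, "wy": 0, "wz": 0}]}}

```text
time_s: 32.03
eef_pos: [0.7071, 0.2238, 0.2263]
eef_rot: [0.0, 0.999, 0.042, -0.001]
wrist_force: [0.0, -0.9, -0.4]
opening: 0.65
grasp_force: 0.0
```

Request:
{"name": "servo_tool", "arguments": {"steps": [{"dx": 0, "dy": 0, "dz": -0.1, "wx": 0, "wy": 0, "wz": 0}, {"dx": 0, "dy": 0, "dz": -0.2, "wx": 0, "wy": 0, "wz": 0}, {"dx": 0, "dy": 0, "dz": -0.3, "wx": 0, "wy": 0, "wz": 0}, {"dx": 0, "dy": 0, "dz": -0.3, "wx": 0, "wy": 0, "wz": 0}, {"dx": 0, "dy": 0, "dz": -0.3, "wx": 0, "wy": 0, "wz": 0}]}}

```text
time_s: 32.45
eef_pos: [0.7043, 0.2247, 0.197]
eef_rot: [0.0, 0.999, 0.043, -0.002]
wrist_force: [-0.2, 0.3, -0.6]
opening: 0.648
grasp_force: 0.0
```

```bash
python3 - <<'E'
from h import *
o=ctrl.get_obs();print(o['eef_pos'].round(4),o['wrist_force'].round(1))
c=cam('wrist','w10');s=cam('side')
# tab: dark blob between fingers; print dark runs in some rows
g=c['frame'].max(2)
for y in (100,140,180,220,260,290,310):
    d=np.flatnonzero(np.diff(np.r_[0,(g[y]<75).astype(int),0])); print(y,d.reshape(-1,2).tolist())
# tab in side view
hsv=s['frame'].max(2); print(proj(s,[o['eef_pos']+[0,0,.019]]).round())
E
```

```text
[0.7043 0.2247 0.197 ] [-0.2  0.3 -0.6]
100 []
140 []
180 []
220 [[3, 26]]
260 [[4, 26]]
290 [[6, 26]]
310 [[6, 26], [391, 403], [419, 426]]
[[326. 112.]]
```

```bash
python3 - <<'E'
from h import *
c=load('wrist')
hx,hy,X=.608,.2145,np.array([.996,.087])
def P(r,w,th=2.1): d=-r*np.cos(th)+w*np.sin(th); return [hx+d*X[0],hy+d*X[1],.03+r*np.sin(th)+w*np.cos(th)]
q=proj(c,[P(.174,.009),P(.150,.009)]);print(q.round(), np.round(P(.174,.009),3))
hsv=cv2.cvtColor(c['frame'],cv2.COLOR_RGB2HSV); m=((hsv[:,:,2]<100)).astype(np.uint8)
n,l,st,ce=cv2.connectedComponentsWithStats(m)
print([(st[i].tolist(),ce[i].round().tolist()) for i in range(1,n) if st[i][4]>300])
y=int(q[0,1])+8
for y in (y,y+15): print(y,[(x,c['frame'][y,x].tolist()) for x in range(230,410,10)])
E
```

```text
[[322. 291.]
 [321. 295.]] [0.703 0.223 0.176]
[([0, 205, 27, 178, 4178], [13.0, 289.0]), ([289, 275, 19, 36, 476], [297.0, 293.0]), ([0, 296, 640, 184, 57964], [319.0, 419.0])]
298 [(230, [121, 99, 91]), (240, [89, 45, 29]), (250, [235, 145, 68]), (260, [235, 146, 71]), (270, [235, 146, 71]), (280, [234, 145, 70]), (290, [88, 45, 32]), (300, [92, 48, 34]), (310, [107, 57, 40]), (320, [120, 65, 47]), (330, [122, 68, 49]), (340, [107, 57, 40]), (350, [224, 136, 67]), (360, [155, 88, 45]), (370, [153, 86, 41]), (380, [228, 139, 66]), (390, [105, 55, 29]), (400, [97, 85, 83])]
313 [(230, [84, 46, 33]), (240, [80, 40, 28]), (250, [236, 147, 73]), (260, [235, 147, 73]), (270, [236, 148, 73]), (280, [235, 146, 72]), (290, [235, 145, 72]), (300, [234, 144, 73]), (310, [232, 144, 74]), (320, [229, 143, 77]), (330, [228, 142, 77]), (340, [229, 142, 75]), (350, [232, 143, 73]), (360, [233, 145, 71]), (370, [233, 145, 72]), (380, [232, 144, 70]), (390, [84, 46, 35]), (400, [59, 36, 28])]
```

The tab spans columns 288–346 (centre 317, finger centre 316), so it is centred. Lowering onto it and pinching.

Request:
{"name": "servo_tool", "arguments": {"steps": [{"dx": 0, "dy": 0, "dz": -0.15, "wx": 0, "wy": 0, "wz": 0}, {"dx": 0, "dy": 0, "dz": -0.3, "wx": 0, "wy": 0, "wz": 0}, {"dx": 0, "dy": 0, "dz": -0.45, "wx": 0, "wy": 0, "wz": 0}, {"dx": 0, "dy": 0, "dz": -0.6, "wx": 0, "wy": 0, "wz": 0}, {"dx": 0, "dy": 0, "dz": -0.69, "wx": 0, "wy": 0, "wz": 0}]}}

```text
time_s: 32.97
eef_pos: [0.704, 0.2245, 0.1256]
eef_rot: [0.0, 0.999, 0.043, -0.002]
wrist_force: [-0.2, -0.2, -1.5]
opening: 0.648
grasp_force: 0.0
```

Request:
{"name": "servo_tool", "arguments": {"steps": [{"dx": 0, "dy": 0, "dz": 0, "wx": 0, "wy": 0, "wz": 0}, {"dx": 0, "dy": 0, "dz": 0, "wx": 0, "wy": 0, "wz": 0}, {"dx": 0, "dy": 0, "dz": 0, "wx": 0, "wy": 0, "wz": 0}, {"dx": 0, "dy": 0, "dz": 0, "wx": 0, "wy": 0, "wz": 0}, {"dx": 0, "dy": 0, "dz": 0, "wx": 0, "wy": 0, "wz": 0}], "jaw": 0}}

```text
time_s: 33.38
eef_pos: [0.7057, 0.2252, 0.13]
eef_rot: [-0.0, 0.999, 0.043, 0.0]
wrist_force: [-0.3, 2.2, -3.1]
opening: 0.265
grasp_force: 58.8
```

Request:
{"name": "servo_tool", "arguments": {"steps": [{"dx": 0, "dy": 0, "dz": 0, "wx": 0, "wy": 0, "wz": 0}, {"dx": 0, "dy": 0, "dz": 0, "wx": 0, "wy": 0, "wz": 0}, {"dx": 0, "dy": 0, "dz": 0, "wx": 0, "wy": 0, "wz": 0}, {"dx": 0, "dy": 0, "dz": 0, "wx": 0, "wy": 0, "wz": 0}, {"dx": 0, "dy": 0, "dz": 0, "wx": 0, "wy": 0, "wz": 0}]}}

```text
time_s: 33.8
eef_pos: [0.7058, 0.2251, 0.13]
eef_rot: [-0.0, 0.999, 0.043, 0.0]
wrist_force: [-1.1, 3.4, -3.5]
opening: 0.268
grasp_force: 58.9
```

```bash
python3 - <<'E'
from h import *
p=ctrl.get_obs()['eef_pos']
X=np.array([np.cos(.088),np.sin(.088)]); h=np.array([.608,.2145]); 
for hx in (.608,.610,.612):
    a=(p[:2]-[hx,.2145])@X; b=p[2]+.019-.03; R=np.hypot(a,b); al=np.pi-np.arctan2(b,a); print(hx,R,al,al-2.1)
# shared centre of the opening arc (circle through recorded TCPs)
pts=np.array([[.4542,.0229],[.4617,.0614],[.4788,.0969],[.5049,.1267],[.5385,.1489],[.5774,.1618],[.6182,.1642],[.6583,.1563],[.6884,.143],[.7068,.1299]])
A=np.c_[2*pts,np.ones(10)]; s=np.linalg.lstsq(A,(pts**2).sum(1),rcond=None)[0]; print('fit',s[:2],np.sqrt(s[2]+s[0]**2+s[1]**2))
cx,cz=.608,.011
def off(R,al): return np.array([-R*np.cos(al),R*np.sin(al)])
a=(p[:2]-[.610,.2145])@X;b=p[2]-cz;R=np.hypot(a,b);al0=np.pi-np.arctan2(b,a);al1=al0-2.1
als=np.linspace(al0,al1,56); print('R',R,p.round(4))
for k in range(11):
    b0=off(R,als[5*k]); print(k,[[round(float(v),3) for v in ((d:=off(R,t)-b0)[0]*X[0]*10,d[0]*X[1]*10,d[1]*10)] for t in als[5*k+1:5*k+6]])
E
```

```text
File "<stdin>", line 14
SyntaxError: assignment expression cannot be used in a comprehension iterable expression
```

```bash
python3 - <<'E'
from h import *
p=ctrl.get_obs()['eef_pos']
yaw=.088; X=np.array([np.cos(yaw),np.sin(yaw)]); h=np.array([.608,.2145])
def pol(p): a=(p[:2]-h)@X; b=p[2]-.011; return np.hypot(a,b),np.pi-np.arctan2(b,a)
R0,a0=pol(p); R1,a1=pol(np.array([.4542,.2016,.0229])); print(R0,a0,R1,a1)
n=50; Q=[]
for f in np.linspace(0,1,n+1):
    R=R0+(R1-R0)*f;a=a0+(a1-a0)*f; d=-R*np.cos(a); Q.append([h[0]+d*X[0],h[1]+d*X[1]+(p[1]-h[1]-(p[:2]-h)@X*X[1])*(1-f)+(.2016-h[1]+R1*np.cos(a1)*X[1])*f,.011+R*np.sin(a)])
Q=np.array(Q)
for k in range(10): print(k,(10*(Q[5*k+1:5*k+6]-Q[5*k])).round(3).tolist(), Q[5*k+5].round(4))
E
```

```text
0.15437320342473995 2.261655518902372 0.15479669022460169 0.07695094971096683
0 [[-0.053, -0.005, 0.042], [-0.107, -0.01, 0.081], [-0.163, -0.015, 0.119], [-0.221, -0.021, 0.153], [-0.28, -0.026, 0.185]] [0.678  0.2225 0.1485]
1 [[-0.06, -0.006, 0.029], [-0.122, -0.011, 0.056], [-0.185, -0.017, 0.08], [-0.249, -0.023, 0.102], [-0.313, -0.029, 0.12]] [0.6466 0.2196 0.1605]
2 [[-0.065, -0.006, 0.016], [-0.131, -0.012, 0.028], [-0.198, -0.018, 0.038], [-0.265, -0.024, 0.045], [-0.332, -0.031, 0.049]] [0.6135 0.2166 0.1654]
3 [[-0.067, -0.006, 0.001], [-0.134, -0.012, -0.001], [-0.202, -0.019, -0.006], [-0.268, -0.025, -0.014], [-0.335, -0.031, -0.024]] [0.58   0.2135 0.163 ]
4 [[-0.066, -0.006, -0.014], [-0.131, -0.012, -0.03], [-0.196, -0.018, -0.05], [-0.259, -0.024, -0.072], [-0.322, -0.03, -0.097]] [0.5478 0.2105 0.1533]
5 [[-0.061, -0.006, -0.028], [-0.121, -0.011, -0.058], [-0.18, -0.017, -0.091], [-0.237, -0.022, -0.126], [-0.293, -0.027, -0.164]] [0.5185 0.2078 0.1369]
6 [[-0.054, -0.005, -0.04], [-0.106, -0.01, -0.083], [-0.156, -0.015, -0.128], [-0.205, -0.019, -0.175], [-0.251, -0.023, -0.224]] [0.4934 0.2055 0.1144]
7 [[-0.044, -0.004, -0.051], [-0.086, -0.008, -0.104], [-0.125, -0.012, -0.159], [-0.162, -0.015, -0.216], [-0.196, -0.019, -0.274]] [0.4738 0.2036 0.0871]
8 [[-0.032, -0.003, -0.06], [-0.061, -0.006, -0.12], [-0.088, -0.009, -0.183], [-0.112, -0.011, -0.246], [-0.133, -0.013, -0.31]] [0.4605 0.2023 0.0561]
9 [[-0.018, -0.002, -0.065], [-0.034, -0.003, -0.131], [-0.046, -0.005, -0.197], [-0.056, -0.006, -0.264], [-0.063, -0.007, -0.332]] [0.4543 0.2016 0.0229]
```

Request:
{"name": "servo_tool", "arguments": {"steps": [{"dx": -0.053, "dy": -0.005, "dz": 0.042, "wx": 0, "wy": 0, "wz": 0}, {"dx": -0.107, "dy": -0.01, "dz": 0.081, "wx": 0, "wy": 0, "wz": 0}, {"dx": -0.163, "dy": -0.015, "dz": 0.119, "wx": 0, "wy": 0, "wz": 0}, {"dx": -0.221, "dy": -0.021, "dz": 0.153, "wx": 0, "wy": 0, "wz": 0}, {"dx": -0.28, "dy": -0.026, "dz": 0.185, "wx": 0, "wy": 0, "wz": 0}]}}

```text
time_s: 34.22
eef_pos: [0.6769, 0.2224, 0.1482]
eef_rot: [-0.0, 0.999, 0.043, -0.0]
wrist_force: [0.3, 4.2, -6.9]
opening: 0.266
grasp_force: 60.2
```

Request:
{"name": "servo_tool", "arguments": {"steps": [{"dx": -0.06, "dy": -0.006, "dz": 0.029, "wx": 0, "wy": 0, "wz": 0}, {"dx": -0.122, "dy": -0.011, "dz": 0.056, "wx": 0, "wy": 0, "wz": 0}, {"dx": -0.185, "dy": -0.017, "dz": 0.08, "wx": 0, "wy": 0, "wz": 0}, {"dx": -0.249, "dy": -0.023, "dz": 0.102, "wx": 0, "wy": 0, "wz": 0}, {"dx": -0.313, "dy": -0.029, "dz": 0.12, "wx": 0, "wy": 0, "wz": 0}]}}

```text
time_s: 34.63
eef_pos: [0.6459, 0.2195, 0.1605]
eef_rot: [-0.0, 0.999, 0.043, 0.0]
wrist_force: [2.2, 5.3, -14.3]
opening: 0.269
grasp_force: 60.0
```

Request:
{"name": "servo_tool", "arguments": {"steps": [{"dx": -0.065, "dy": -0.006, "dz": 0.014, "wx": 0, "wy": 0, "wz": 0}, {"dx": -0.131, "dy": -0.012, "dz": 0.025, "wx": 0, "wy": 0, "wz": 0}, {"dx": -0.198, "dy": -0.018, "dz": 0.033, "wx": 0, "wy": 0, "wz": 0}, {"dx": -0.265, "dy": -0.024, "dz": 0.038, "wx": 0, "wy": 0, "wz": 0}, {"dx": -0.332, "dy": -0.031, "dz": 0.04, "wx": 0, "wy": 0, "wz": 0}]}}

```text
time_s: 35.05
eef_pos: [0.6137, 0.2165, 0.1654]
eef_rot: [-0.0, 0.999, 0.043, 0.002]
wrist_force: [4.0, 5.6, -7.9]
opening: 0.269
grasp_force: 61.1
```

Request:
{"name": "servo_tool", "arguments": {"steps": [{"dx": -0.067, "dy": -0.006, "dz": 0.001, "wx": 0, "wy": 0, "wz": 0}, {"dx": -0.134, "dy": -0.012, "dz": -0.001, "wx": 0, "wy": 0, "wz": 0}, {"dx": -0.202, "dy": -0.019, "dz": -0.006, "wx": 0, "wy": 0, "wz": 0}, {"dx": -0.268, "dy": -0.025, "dz": -0.014, "wx": 0, "wy": 0, "wz": 0}, {"dx": -0.335, "dy": -0.031, "dz": -0.024, "wx": 0, "wy": 0, "wz": 0}]}}

```text
time_s: 35.47
eef_pos: [0.581, 0.2134, 0.1636]
eef_rot: [-0.001, 0.999, 0.043, 0.003]
wrist_force: [7.5, 5.8, -11.9]
opening: 0.265
grasp_force: 59.6
```

Request:
{"name": "servo_tool", "arguments": {"steps": [{"dx": -0.066, "dy": -0.006, "dz": -0.014, "wx": 0, "wy": 0, "wz": 0}, {"dx": -0.131, "dy": -0.012, "dz": -0.03, "wx": 0, "wy": 0, "wz": 0}, {"dx": -0.196, "dy": -0.018, "dz": -0.05, "wx": 0, "wy": 0, "wz": 0}, {"dx": -0.259, "dy": -0.024, "dz": -0.072, "wx": 0, "wy": 0, "wz": 0}, {"dx": -0.322, "dy": -0.03, "dz": -0.097, "wx": 0, "wy": 0, "wz": 0}]}}

```text
time_s: 35.88
eef_pos: [0.5497, 0.2105, 0.1551]
eef_rot: [-0.001, 0.999, 0.043, 0.004]
wrist_force: [3.5, 4.1, -0.9]
opening: 0.264
grasp_force: 59.4
```

Request:
{"name": "servo_tool", "arguments": {"steps": [{"dx": -0.061, "dy": -0.006, "dz": -0.028, "wx": 0, "wy": 0, "wz": 0}, {"dx": -0.121, "dy": -0.011, "dz": -0.058, "wx": 0, "wy": 0, "wz": 0}, {"dx": -0.18, "dy": -0.017, "dz": -0.091, "wx": 0, "wy": 0, "wz": 0}, {"dx": -0.237, "dy": -0.022, "dz": -0.126, "wx": 0, "wy": 0, "wz": 0}, {"dx": -0.293, "dy": -0.027, "dz": -0.164, "wx": 0, "wy": 0, "wz": 0}]}}

```text
time_s: 36.3
eef_pos: [0.5197, 0.2077, 0.1388]
eef_rot: [-0.0, 0.999, 0.043, 0.003]
wrist_force: [1.0, 4.3, 5.3]
opening: 0.269
grasp_force: 58.4
```

Request:
{"name": "servo_tool", "arguments": {"steps": [{"dx": -0.054, "dy": -0.005, "dz": -0.04, "wx": 0, "wy": 0, "wz": 0}, {"dx": -0.106, "dy": -0.01, "dz": -0.083, "wx": 0, "wy": 0, "wz": 0}, {"dx": -0.156, "dy": -0.015, "dz": -0.128, "wx": 0, "wy": 0, "wz": 0}, {"dx": -0.205, "dy": -0.019, "dz": -0.175, "wx": 0, "wy": 0, "wz": 0}, {"dx": -0.251, "dy": -0.023, "dz": -0.224, "wx": 0, "wy": 0, "wz": 0}]}}

```text
time_s: 36.72
eef_pos: [0.4937, 0.2052, 0.1156]
eef_rot: [-0.0, 0.999, 0.043, 0.002]
wrist_force: [-1.9, 3.9, 5.4]
opening: 0.271
grasp_force: 58.5
```

Request:
{"name": "servo_tool", "arguments": {"steps": [{"dx": -0.044, "dy": -0.004, "dz": -0.051, "wx": 0, "wy": 0, "wz": 0}, {"dx": -0.086, "dy": -0.008, "dz": -0.104, "wx": 0, "wy": 0, "wz": 0}, {"dx": -0.125, "dy": -0.012, "dz": -0.159, "wx": 0, "wy": 0, "wz": 0}, {"dx": -0.162, "dy": -0.015, "dz": -0.216, "wx": 0, "wy": 0, "wz": 0}, {"dx": -0.196, "dy": -0.019, "dz": -0.274, "wx": 0, "wy": 0, "wz": 0}]}}

```text
time_s: 37.13
eef_pos: [0.4736, 0.2034, 0.0874]
eef_rot: [-0.0, 0.999, 0.043, 0.001]
wrist_force: [-2.5, 5.2, 4.5]
opening: 0.265
grasp_force: 58.5
```

Request:
{"name": "servo_tool", "arguments": {"steps": [{"dx": -0.032, "dy": -0.003, "dz": -0.06, "wx": 0, "wy": 0, "wz": 0}, {"dx": -0.061, "dy": -0.006, "dz": -0.12, "wx": 0, "wy": 0, "wz": 0}, {"dx": -0.088, "dy": -0.009, "dz": -0.183, "wx": 0, "wy": 0, "wz": 0}, {"dx": -0.112, "dy": -0.011, "dz": -0.246, "wx": 0, "wy": 0, "wz": 0}, {"dx": -0.133, "dy": -0.013, "dz": -0.31, "wx": 0, "wy": 0, "wz": 0}]}}

```text
time_s: 37.55
eef_pos: [0.4601, 0.2021, 0.0559]
eef_rot: [-0.0, 0.999, 0.043, 0.0]
wrist_force: [-2.8, 5.2, 3.0]
opening: 0.265
grasp_force: 58.6
```

Request:
{"name": "servo_tool", "arguments": {"steps": [{"dx": -0.01, "dy": -0.001, "dz": -0.033, "wx": 0, "wy": 0, "wz": 0}, {"dx": -0.018, "dy": -0.002, "dz": -0.065, "wx": 0, "wy": 0, "wz": 0}, {"dx": -0.026, "dy": -0.002, "dz": -0.098, "wx": 0, "wy": 0, "wz": 0}, {"dx": -0.034, "dy": -0.003, "dz": -0.131, "wx": 0, "wy": 0, "wz": 0}, {"dx": -0.042, "dy": -0.004, "dz": -0.17, "wx": 0, "wy": 0, "wz": 0}]}}

```text
time_s: 37.97
eef_pos: [0.4558, 0.2017, 0.0389]
eef_rot: [-0.0, 0.999, 0.043, 0.0]
wrist_force: [-2.3, 5.7, 2.1]
opening: 0.269
grasp_force: 58.8
```

Request:
{"name": "servo_tool", "arguments": {"steps": [{"dx": -0.005, "dy": 0, "dz": -0.03, "wx": 0, "wy": 0, "wz": 0}, {"dx": -0.01, "dy": -0.001, "dz": -0.06, "wx": 0, "wy": 0, "wz": 0}, {"dx": -0.015, "dy": -0.001, "dz": -0.09, "wx": 0, "wy": 0, "wz": 0}, {"dx": -0.018, "dy": -0.002, "dz": -0.12, "wx": 0, "wy": 0, "wz": 0}, {"dx": -0.02, "dy": -0.002, "dz": -0.14, "wx": 0, "wy": 0, "wz": 0}]}}

```text
time_s: 38.38
eef_pos: [0.4539, 0.2016, 0.0252]
eef_rot: [-0.0, 0.999, 0.043, 0.0]
wrist_force: [-12.5, 2.2, 35.1]
opening: 0.268
grasp_force: 63.1
```

There is a firm stop (35 N), so the cover is shut. Releasing gently and retreating upward.

Request:
{"name": "servo_tool", "arguments": {"steps": [{"dx": 0, "dy": 0, "dz": 0.005, "wx": 0, "wy": 0, "wz": 0}, {"dx": 0, "dy": 0, "dz": 0.005, "wx": 0, "wy": 0, "wz": 0}, {"dx": 0, "dy": 0, "dz": 0.005, "wx": 0, "wy": 0, "wz": 0}, {"dx": 0, "dy": 0, "dz": 0.005, "wx": 0, "wy": 0, "wz": 0}, {"dx": 0, "dy": 0, "dz": 0.005, "wx": 0, "wy": 0, "wz": 0}], "jaw": 0.65}}

```text
time_s: 38.8
eef_pos: [0.4541, 0.201, 0.0246]
eef_rot: [0.0, 0.999, 0.043, 0.0]
wrist_force: [-0.8, 0.3, -0.4]
opening: 0.649
grasp_force: 0.0
```

Request:
{"name": "servo_tool", "arguments": {"steps": [{"dx": 0, "dy": 0, "dz": 0.1, "wx": 0, "wy": 0, "wz": 0}, {"dx": 0, "dy": 0, "dz": 0.3, "wx": 0, "wy": 0, "wz": 0}, {"dx": 0, "dy": 0, "dz": 0.5, "wx": 0, "wy": 0, "wz": 0}, {"dx": 0, "dy": 0, "dz": 0.75, "wx": 0, "wy": 0, "wz": 0}, {"dx": 0, "dy": 0, "dz": 1, "wx": 0, "wy": 0, "wz": 0}]}}

```text
time_s: 39.22
eef_pos: [0.4536, 0.2011, 0.1259]
eef_rot: [0.0, 0.999, 0.043, -0.0]
wrist_force: [-0.5, 0.4, -0.5]
opening: 0.651
grasp_force: 0.0
```

Request:
{"name": "servo_tool", "arguments": {"steps": [{"dx": -0.1, "dy": 0.1, "dz": 0.2, "wx": 0, "wy": 0, "wz": 0}, {"dx": -0.2, "dy": 0.2, "dz": 0.4, "wx": 0, "wy": 0, "wz": 0}, {"dx": -0.3, "dy": 0.4, "dz": 0.6, "wx": 0, "wy": 0, "wz": 0}, {"dx": -0.4, "dy": 0.6, "dz": 0.8, "wx": 0, "wy": 0, "wz": 0}, {"dx": -0.5, "dy": 0.8, "dz": 1, "wx": 0, "wy": 0, "wz": 0}]}}

```text
time_s: 39.63
eef_pos: [0.4034, 0.2818, 0.2263]
eef_rot: [-0.0, 0.999, 0.043, 0.0]
wrist_force: [0.5, -0.1, 0.2]
opening: 0.65
grasp_force: 0.0
```

```bash
python3 - <<'E'
from h import *
a=cv2.imread('pics/side0.png')[:,:,::-1].copy(); b=cam('side')['frame']; t0=cv2.imread('pics/top0.png')[:,:,::-1].copy();t=cam('top')['frame']
def org(f):
    h=cv2.cvtColor(f,cv2.COLOR_RGB2HSV); m=cv2.inRange(h,(4,170,90),(18,255,255)); m=cv2.morphologyEx(m,cv2.MORPH_OPEN,np.ones((5,5)))
    k=max(cv2.findContours(m,0,2)[0],key=cv2.contourArea); return cv2.contourArea(k),cv2.minAreaRect(k),cv2.approxPolyDP(cv2.convexHull(k),3,True)[:,0].tolist()
for f in(a,b): print('side',org(f))
for n,f in(('t0',t0),('t',t)):
    hsv=cv2.cvtColor(f,cv2.COLOR_RGB2HSV); m=cv2.inRange(hsv,(0,0,120),(179,45,255))
    print(n,[(np.round(cv2.minAreaRect(k)[0],1).tolist(),cv2.contourArea(k)) for k in cv2.findContours(m,0,2)[0] if 300<cv2.contourArea(k)<2000])
d=np.abs(a.astype(int)-b).sum(2)>120; d[:, :]=d
print('diff near case',d[140:245,225:335].mean())
o=ctrl.get_obs(); print(o['eef_pos'].round(3),o['time_s'])
E
```

```text
side (3142.0, ((276.1531677246094, 191.24835205078125), (90.97266387939453, 51.29512405395508), 35.960514068603516), [[240, 164], [269, 155], [325, 195], [326, 200], [292, 229], [285, 229], [233, 183]])
side (3329.0, ((275.732421875, 191.80538940429688), (90.946044921875, 52.6413688659668), 36.02737045288086), [[240, 164], [269, 155], [326, 196], [326, 200], [295, 227], [278, 226], [233, 183]])
t0 [([192.9, 317.6], 723.5), ([300.3, 300.0], 1288.0), ([385.1, 269.8], 725.0), ([460.9, 200.6], 720.0)]
t [([192.9, 317.7], 775.5), ([47.3, 356.9], 1378.0), ([75.4, 284.7], 912.5), ([126.6, 327.0], 1359.5)]
diff near case 0.012121212121212121
[0.405 0.284 0.229] 39.7333
```

The cover outline matches the shut start picture. The steel hinge is missing from the top mask (perhaps in the arm's shadow), so I check it in the side view before handing in.

```bash
python3 - <<'E'
from h import *
a=cv2.imread('pics/side0.png')[:,:,::-1].astype(int); b=load('side')['frame'].astype(int)
for n,(x0,x1,y0,y1) in dict(hinge=(215,268,255,298),fuse=(160,210,203,240),mallet=(405,510,205,262),yellow=(238,282,325,382),green=(470,532,280,342),brown=(355,398,262,325)).items():
    d=np.abs(a-b).sum(2)[y0:y1,x0:x1]; print(n,(d>60).mean().round(3))
def c(f):
    h=cv2.cvtColor(f.astype(np.uint8),cv2.COLOR_RGB2HSV)[250:300,210:270]; k=max(cv2.findContours(cv2.inRange(h,(0,0,50),(179,60,255)),0,2)[0],key=cv2.contourArea); return cv2.minAreaRect(k)
print(c(a),c(b))
E
```

```text
hinge 0.78
fuse 0.002
mallet 0.0
yellow 0.228
green 0.0
brown 0.0
((31.5, 26.5), (33.0, 37.0), 90.0) ((30.586210250854492, 26.034481048583984), (32.0555534362793, 37.868736267089844), 85.2363510131836)
```

The steel hinge hasn't moved; it is only in the arm's shadow. Handing in.

```bash
python3 -c "
from bench import workorder
print(workorder.hand_in())"
```

```text
the job is handed in; nothing more can be done
None
```

The job is handed in, with no verdict returned yet: the cover was opened onto its stop, both aluminium brackets went flat into the two middle compartments with their heels to the hinge, and the cover was lowered shut and let go, with the mallet, fuse holder and steel hinge left where they were.

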